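# Weigh out a batch of nuts on the dial scale

## Task

Get the storeroom scale ready: put the scraper that was left on its pan away, blade fully home in the slot of the wooden block, and slide the scale's small recessed transit lock all the way to release it, so that the empty scale reads zero. Then add nuts from the white tray to the pan until the needle comes to rest between the two limit hands on the dial, and leave the nuts that are not needed in the tray. Do not disturb the oil can, the carton or the spanner.

Things in the scene. Friction and masses are not known exactly. Their poses are not given: they have to be found in the camera images.
- scale: Grey mechanical dial scale, fixed, 220 (x) by 300 (y) mm, deck 60 mm above the bench; origin under its centre, z up. The pan is on its left half (+y), the dial on its right (-y): a white disc in a bezel 107 mm across, facing up under a clear cover 72 mm high, centred at (30, -90) mm. In front of the dial is the recess of the transit lock.
- pan_floor (a point): Centre of the steel weighing pan's flat floor, 84 mm above the bench, axes as the scale's. Inside the pan measures 206 (x) by 170 mm (y), its rim stands 5 mm above the floor. Released, it sinks straight down 0.7 mm for every 60 g (at most 7 mm); locked, it stays up.
- lock_knob (a point): Middle of the top of the lock's slide: a ribbed block 24 (x) by 12 (y) by 6 mm, flush with the deck, in a dark recess 28 wide (x) by 67 mm long, 7 mm deep. As found, the recess is free for 36 mm on the slide's pan side (+y). Released by pushing it 12 mm to the scale's -y, away from the pan, to the slot's end (1 mm short of it); takes 2 N and stays put.
- lock (a joint): Transit lock, m: 0 locked (pan held up, needle held at zero), 0.012 fully released.
- needle (a joint): Angle of the scale's long black needle, rad, clockwise seen from above: 0 with the pan empty, pointing to the scale's -x (towards the robot); about 0.35 for every 60 g; at most 3.5. It swings for some tenths of a second after the load changes.
- limits (a joint): Angle of the middle between the two limit hands, rad, same sense and zero as the needle. The hands are two short broad black tabs at the dial's rim on one setting ring (thin steel arms), their facing edges about 0.26 rad to either side of this middle; set before the start, out of reach under the cover.
- needle_tip (a point): Tip of the needle, 44 mm from the dial's axis.
- limits_axis (a point): The dial's axis at the limit hands; its x axis points to the middle between the hands, z up.
- scraper: Flat-backed scraper: wooden handle 90 (x) by 28 (y) by 14.5 mm high, origin in the middle of the handle's underside, x towards the blade, z up; dark steel blade 80 mm long (x from 45 to 125), 58 mm wide, 2.5 mm thick, underside level with the handle's. 130 g, balances 60 mm from the origin towards the tip. Lies on the pan, back down.
- rack_mouth (a point): Fixed plywood block 102 wide (y), 110 deep (x) and 54 mm high with one level slot in its near (-x) face. Point: middle of the slot's mouth, on its floor, 30 mm above the bench; x into the slot, y along its width, z up. Slot 72 mm wide, 9 high, 75 deep; a 12 mm ledge with flared cheeks juts out below the mouth. The blade goes in flat, back down, until its edge meets the end of the slot.
- tray: White shallow sorting tray, fixed, 210 (x) by 180 mm (y), floor 4 mm above the bench, rim 4 mm thick and 9 mm above the bench (5 mm above the floor); origin under its centre, z up.
- nut0: Steel hex nut, 30 mm across the flats, 34.6 mm over the corners, 16 mm high, bore 20 mm, about 60 g (each differs a little); origin in the middle of its underside, z up; its flats look along its x and every 60 degrees. Lies in the tray at the start, or is absent (None).
- nut1: Steel hex nut, 30 mm across the flats, 34.6 mm over the corners, 16 mm high, bore 20 mm, about 60 g (each differs a little); origin in the middle of its underside, z up; its flats look along its x and every 60 degrees. Lies in the tray at the start, or is absent (None).
- nut2: Steel hex nut, 30 mm across the flats, 34.6 mm over the corners, 16 mm high, bore 20 mm, about 60 g (each differs a little); origin in the middle of its underside, z up; its flats look along its x and every 60 degrees. Lies in the tray at the start, or is absent (None).
- nut3: Steel hex nut, 30 mm across the flats, 34.6 mm over the corners, 16 mm high, bore 20 mm, about 60 g (each differs a little); origin in the middle of its underside, z up; its flats look along its x and every 60 degrees. Lies in the tray at the start, or is absent (None).
- nut4: Steel hex nut, 30 mm across the flats, 34.6 mm over the corners, 16 mm high, bore 20 mm, about 60 g (each differs a little); origin in the middle of its underside, z up; its flats look along its x and every 60 degrees. Lies in the tray at the start, or is absent (None).
- nut5: Steel hex nut, 30 mm across the flats, 34.6 mm over the corners, 16 mm high, bore 20 mm, about 60 g (each differs a little); origin in the middle of its underside, z up; its flats look along its x and every 60 degrees. Lies in the tray at the start, or is absent (None).
- nut6: Steel hex nut, 30 mm across the flats, 34.6 mm over the corners, 16 mm high, bore 20 mm, about 60 g (each differs a little); origin in the middle of its underside, z up; its flats look along its x and every 60 degrees. Lies in the tray at the start, or is absent (None).
- nut7: Steel hex nut, 30 mm across the flats, 34.6 mm over the corners, 16 mm high, bore 20 mm, about 60 g (each differs a little); origin in the middle of its underside, z up; its flats look along its x and every 60 degrees. Lies in the tray at the start, or is absent (None).
- nut8: Steel hex nut, 30 mm across the flats, 34.6 mm over the corners, 16 mm high, bore 20 mm, about 60 g (each differs a little); origin in the middle of its underside, z up; its flats look along its x and every 60 degrees. Lies in the tray at the start, or is absent (None).
- nut9: Steel hex nut, 30 mm across the flats, 34.6 mm over the corners, 16 mm high, bore 20 mm, about 60 g (each differs a little); origin in the middle of its underside, z up; its flats look along its x and every 60 degrees. Lies in the tray at the start, or is absent (None).
- oil_can: Steel oil can with a spout, 60 mm wide, 125 mm high, behind the scale; leave alone.
- carton: Cardboard carton 90 by 130 by 55 mm, behind the scale; leave alone.
- spanner: Spanner lying between robot and scale, 8 to 12 mm thick; leave alone.

How it is judged (in metres and radians):
On the way, in this order (a step that is already met when the one before it is completed fails the run):
1. the scraper is home in the block's slot, the transit lock is released and the empty scale reads zero (x of scraper in the frame of rack_mouth above -0.06 m and y of scraper in the frame of rack_mouth between -0.02 and 0.02 m and z of scraper in the frame of rack_mouth between -0.012 and 0.012 m and angle between the x axis of scraper and the x axis of rack_mouth, either way round below 0.17 rad and value of joint lock above 0.01 m and value of joint needle below 0.12 rad and contact force between the fingers and anything else below 0.3 N), for 0.2 s.
2. with nuts in the pan and the fingers off them, the needle rests between the limit hands (y of needle_tip in the frame of limits_axis between -0.0117 and 0.0117 m and x of needle_tip in the frame of limits_axis above 0 m and velocity of joint needle between -0.15 and 0.15 rad/s and contact force between the fingers and anything else below 0.3 N), for 0.4 s.
At the end, for the whole second after the job is handed in: The needle is at rest between the limit hands (tip within 11.7 mm of their middle line); the lock is released (over 10 mm of its 12); the scraper's blade is in the slot, its edge at least 65 mm deep of 75; every nut lies in the pan or in the tray (y of needle_tip in the frame of limits_axis between -0.0117 and 0.0117 m and x of needle_tip in the frame of limits_axis above 0 m and x of scraper in the frame of rack_mouth above -0.06 m and y of scraper in the frame of rack_mouth between -0.02 and 0.02 m and z of scraper in the frame of rack_mouth between -0.012 and 0.012 m and angle between the x axis of scraper and the x axis of rack_mouth, either way round below 0.17 rad and value of joint lock above 0.01 m and velocity of joint needle between -0.15 and 0.15 rad/s and ((x of nut0 in the frame of pan_floor between -0.1 and 0.1 m and y of nut0 in the frame of pan_floor between -0.084 and 0.084 m and z of nut0 in the frame of pan_floor between -0.004 and 0.045 m) or (x of nut0 in the frame of tray between -0.102 and 0.102 m and y of nut0 in the frame of tray between -0.087 and 0.087 m and z of nut0 in the frame of tray between -0.004 and 0.045 m)) and ((x of nut1 in the frame of pan_floor between -0.1 and 0.1 m and y of nut1 in the frame of pan_floor between -0.084 and 0.084 m and z of nut1 in the frame of pan_floor between -0.004 and 0.045 m) or (x of nut1 in the frame of tray between -0.102 and 0.102 m and y of nut1 in the frame of tray between -0.087 and 0.087 m and z of nut1 in the frame of tray between -0.004 and 0.045 m)) and ((x of nut2 in the frame of pan_floor between -0.1 and 0.1 m and y of nut2 in the frame of pan_floor between -0.084 and 0.084 m and z of nut2 in the frame of pan_floor between -0.004 and 0.045 m) or (x of nut2 in the frame of tray between -0.102 and 0.102 m and y of nut2 in the frame of tray between -0.087 and 0.087 m and z of nut2 in the frame of tray between -0.004 and 0.045 m)) and ((x of nut3 in the frame of pan_floor between -0.1 and 0.1 m and y of nut3 in the frame of pan_floor between -0.084 and 0.084 m and z of nut3 in the frame of pan_floor between -0.004 and 0.045 m) or (x of nut3 in the frame of tray between -0.102 and 0.102 m and y of nut3 in the frame of tray between -0.087 and 0.087 m and z of nut3 in the frame of tray between -0.004 and 0.045 m)) and ((x of nut4 in the frame of pan_floor between -0.1 and 0.1 m and y of nut4 in the frame of pan_floor between -0.084 and 0.084 m and z of nut4 in the frame of pan_floor between -0.004 and 0.045 m) or (x of nut4 in the frame of tray between -0.102 and 0.102 m and y of nut4 in the frame of tray between -0.087 and 0.087 m and z of nut4 in the frame of tray between -0.004 and 0.045 m)) and ((x of nut5 in the frame of pan_floor between -0.1 and 0.1 m and y of nut5 in the frame of pan_floor between -0.084 and 0.084 m and z of nut5 in the frame of pan_floor between -0.004 and 0.045 m) or (x of nut5 in the frame of tray between -0.102 and 0.102 m and y of nut5 in the frame of tray between -0.087 and 0.087 m and z of nut5 in the frame of tray between -0.004 and 0.045 m)) and ((x of nut6 in the frame of pan_floor between -0.1 and 0.1 m and y of nut6 in the frame of pan_floor between -0.084 and 0.084 m and z of nut6 in the frame of pan_floor between -0.004 and 0.045 m) or (x of nut6 in the frame of tray between -0.102 and 0.102 m and y of nut6 in the frame of tray between -0.087 and 0.087 m and z of nut6 in the frame of tray between -0.004 and 0.045 m)) and ((x of nut7 in the frame of pan_floor between -0.1 and 0.1 m and y of nut7 in the frame of pan_floor between -0.084 and 0.084 m and z of nut7 in the frame of pan_floor between -0.004 and 0.045 m) or (x of nut7 in the frame of tray between -0.102 and 0.102 m and y of nut7 in the frame of tray between -0.087 and 0.087 m and z of nut7 in the frame of tray between -0.004 and 0.045 m)) and ((x of nut8 in the frame of pan_floor between -0.1 and 0.1 m and y of nut8 in the frame of pan_floor between -0.084 and 0.084 m and z of nut8 in the frame of pan_floor between -0.004 and 0.045 m) or (x of nut8 in the frame of tray between -0.102 and 0.102 m and y of nut8 in the frame of tray between -0.087 and 0.087 m and z of nut8 in the frame of tray between -0.004 and 0.045 m)) and ((x of nut9 in the frame of pan_floor between -0.1 and 0.1 m and y of nut9 in the frame of pan_floor between -0.084 and 0.084 m and z of nut9 in the frame of pan_floor between -0.004 and 0.045 m) or (x of nut9 in the frame of tray between -0.102 and 0.102 m and y of nut9 in the frame of tray between -0.087 and 0.087 m and z of nut9 in the frame of tray between -0.004 and 0.045 m))); the robot touches nothing.
It fails at once if the oil can is moved (distance of oil_can from where it was at the start of the episode above 0.03 m).
It fails at once if the carton is moved (distance of carton from where it was at the start of the episode above 0.03 m).
It fails at once if the spanner is moved (distance of spanner from where it was at the start of the episode above 0.03 m).
Of nut0, nut1, nut2, nut3, nut4, nut5, nut6, nut7, nut8, nut9 only 8 to 10 are there at a start; the rules pass over those that are not, and their reading is None.
At some moment in a run one of nut0, nut1, nut2, nut3, nut4, nut5, nut6, nut7, nut8, nut9 may be knocked a few centimetres aside while the robot is not near it.
Once in a run the grip may slacken for a moment while it holds something.
It also fails if it takes over 208 s, if anything falls off the work surface, if the arm or the gripper's body presses on something with over 40 N, if the wrist force passes 120 N, or if a joint passes its speed limit or range.

## Robot

A 6-joint arm with a two-finger parallel gripper is mounted at the origin on the work surface. World frame = base frame: x ahead of the robot, y to its left, z up, the work surface at z = 0. Lengths are in mm, angles in rad, forces in N, time in s.
With the tool pointing down it reaches from about 275 to 1000 mm from the base axis. Payload 8.4 kg.
Tool frame: the origin (TCP) lies between the finger pads; the fingertips stand 22 mm ahead of it and the grasp point (between the pads) lies 3 mm ahead of it (r.nose_length is the z of the fingertips in the tool frame, in mm); z points along the fingers, y is the line along which they close (so a half turn about z gives the same grasp; the last joint's range is limited). The gripper opens to 85 mm and grips with 20 to 120 N. Pads are 22 mm wide; open, the fingers measure 114 mm over their backs; the gripper's body (76 mm by 85 mm) begins 54 mm behind the grasp point. The pads swing forward as they close: fully open they stand 13 mm farther back than shut.
Start: joints at [-1.234, 0.353, 1.633, -0, 1.155, -0.002], TCP at [207.721, -589.474, 253.281] pointing down, gripper open.
Joint ranges: [-2.63, 2.63], [-0.92, 2.1], [0.06, 2.66], [-1.3, 4.44], [0, 2.69], [-3.02, 3.02]. Speed limits (rad/s): [2.22, 2.22, 2.79, 3.14, 3.14, 3.14].

## Interface

Orientations are given as [roll, pitch, yaw] about the fixed x, y, z axes, in that order (R = Rz(yaw) Ry(pitch) Rx(roll)).
In Python, from rig import r gives the robot as it stands.
- The arm moves only by the shell command python3 steer.py [FORCE], which reads ROWS from standard input. ROWS is 1 to 5 rows, parted by a bar, with the numbers parted by spaces; each row has 7 numbers: a rotation vector rx, ry, rz in rad, then dx, dy, dz in units of 100 mm, then the opening from 0.0 (shut) to 1.0 (fully open); each row shifts and turns the commanded pose from where the row before left it, along the tool's axes as they then stand; what a row does not reach is not made up. A row lasts 1/12 s, in which the tool goes at most 41.7 mm and 0.125 rad, less where a joint would pass 70% of its speed; a pose out of reach is approached as far as the arm can. The fingers move at their own pace and stop on an object; FORCE is the grip in N (left out, the last holds). Time passes only in rows, so rows that do not move let the fingers close. It prints the time, the measured TCP pose, the force, the opening and the grip force at its end. Input that does not fit is refused with a message, and nothing moves.
- r.sense(): the state, without advancing time (a new reading comes with each control period).
- r.grab_frame(name): name is "scene" or "side" or "wrist"; returns the picture (480x640x3 uint8, red, green, blue); there is no depth.
- r.camera_params(name): a dict with "fx", "fy", "cx", "cy" (pixels), "dist_coeffs" ([k1, k2, p1, p2, k3] as OpenCV has them; the pictures are not rectified), "rvec" (rotation vector, rad) and "tvec" (3), from world to camera coordinates, as OpenCV has them. Camera axes: x right, y down, z forward; pixel columns grow to the right and rows downward; lengths in mm; the calibration is good to about 2 mm. A picture is of the moment at which its call begins: read the wrist's pose just before it. camera_params takes no time and is no camera call; for the wrist camera it gives the pose at the moment of the call.
- r.sign_off(): hands the job in; it is judged then, once.
The state is a dict: "clock": time; "qpos": joint angles; "qvel": joint speeds; "joint_efforts": joint torques, N m; "eef_pos": TCP position; "tcp_rot": TCP orientation; "contact_force": force on the tool from outside, world axes, zero at the start; "wrist_torque": the same for the moment, N m; "opening": opening from 0.0 (shut) to 1.0 (fully open); "grasp_force": force on a finger pad.
Only numpy, scipy, OpenCV 4.12 (cv2) and the standard library are available. Lean on these libraries where they do the work, as an engineer would, in place of code of your own. Each camera call takes 0.05 s, during which the arm holds its last target. There are 200 camera calls.

## Working session

There is one attempt and no reset: what is moved stays moved. The work goes in short steps, Python scripts to look and compute and a shell command to move; the robot and the scene stay as the last step left them, time stands still between calls to the robot, and variables do not carry over. Pictures are saved under pics/ and viewed, at most 14 in all, crops included, and the job is handed in when it is done.

```bash
ls; mkdir -p pics; python3 - <<'E'
from rig import r
import cv2,numpy as np
for n in ["scene","side","wrist"]:
    im=r.grab_frame(n); cv2.imwrite(f"pics/{n}0.png",im[:,:,::-1])
    p=r.camera_params(n); R=cv2.Rodrigues(np.array(p["rvec"],float))[0]; print(n,p, -R.T@np.array(p["tvec"],float).ravel())
print(r.sense(), r.nose_length)
E
```

```text
pics
rig.py
steer.py
scene {'fx': 465.0963651397326, 'fy': 465.0963651397326, 'cx': 316.2282656893677, 'cy': 241.37996598427716, 'dist_coeffs': array([0.03769057, 0.        , 0.        , 0.        , 0.        ]), 'rvec': array([ 1.88026417,  1.45825051, -0.63496281]), 'tvec': array([-149.38570858, -314.00192632, 1556.20347795])} [1363.53550134 -227.87689249  794.68586428]
side {'fx': 437.77270805408824, 'fy': 437.77270805408824, 'cx': 320.4764080515671, 'cy': 238.58877111005918, 'dist_coeffs': array([-0.03115237,  0.        ,  0.        ,  0.        ,  0.        ]), 'rvec': array([ 2.2232561 , -0.10200302,  0.08016657]), 'tvec': array([-577.73328797,  101.82414864,  914.76189945])} [ 493.04377106 -718.32610432  649.4987988 ]
wrist {'fx': 342.634132919127, 'fy': 342.634132919127, 'cx': 321.5809737132898, 'cy': 234.28844680347686, 'dist_coeffs': array([0.0168097, 0.       , 0.       , 0.       , 0.       ]), 'rvec': array([-2.3448764 ,  1.65913005,  0.26585585]), 'tvec': array([-625.71646906,  -39.99615289,  380.01674541])} [ 283.77303947 -563.91407603  372.8368217 ]
{'clock': 0.15, 'qpos': array([-1.23439197e+00,  3.53487586e-01,  1.63395616e+00,  2.92722296e-05,
        1.15519873e+00, -2.40376931e-03]), 'qvel': array([-0.00169421, -0.00376064, -0.00411944, -0.00096857,  0.00071164,
        0.00081637]), 'joint_efforts': array([ 3.01489554e-04, -6.05636072e+01, -3.42337346e+01, -8.75487126e-05,
        6.07890761e-03, -5.26771714e-06]), 'eef_pos': array([ 207.62186049, -589.15011245,  252.73810454]), 'tcp_rot': array([-3.14054290e+00, -2.92914626e-05,  3.38796274e-01]), 'contact_force': array([ 0.06536932, -0.21073561,  0.05770076]), 'wrist_torque': array([ 0.00390637, -0.08961454, -0.00720537]), 'grasp_force': 0.0, 'opening': 1.000659333289616} 22.0
```
View pics/scene0.png

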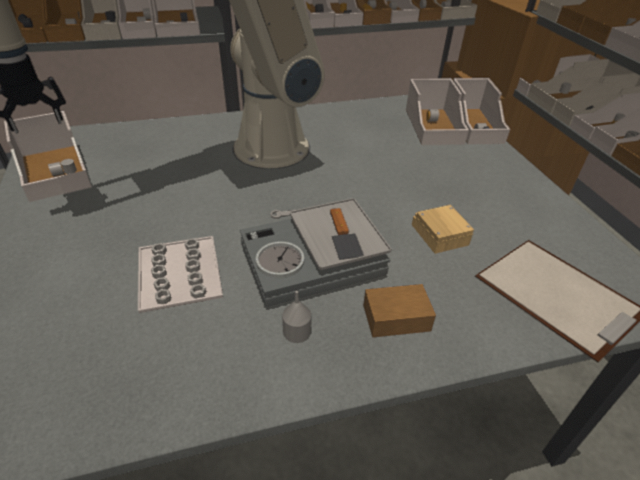

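View pics/side0.png

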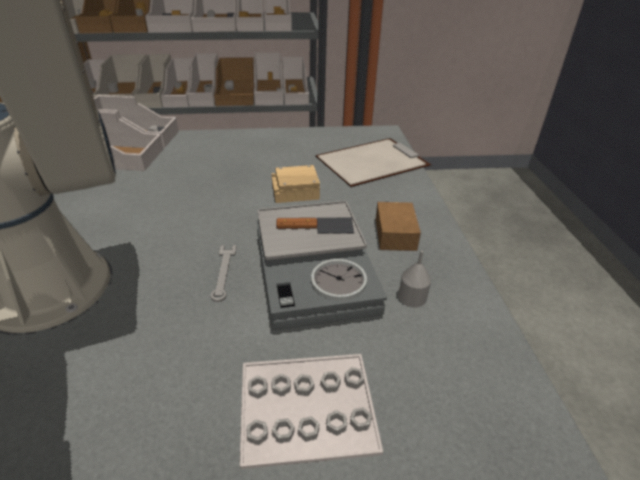

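Scene view: the robot is at the back, tray at (180,272) with 10 nuts, scale around (315,245), block at (443,228). Side view: scale (318,260), scraper handle (296,223), blade (335,226), block (297,183), tray (308,408).

```bash
cat > h.py <<'E'
from rig import r
import cv2,numpy as np
def ray(n,px,p=None):
    p=p or r.camera_params(n); K=np.array([[p["fx"],0,p["cx"]],[0,p["fy"],p["cy"]],[0,0,1]])
    q=cv2.undistortPoints(np.array(px,float).reshape(-1,1,2),K,np.array(p["dist_coeffs"])).reshape(-1,2)
    R=cv2.Rodrigues(np.array(p["rvec"],float))[0]; c=-R.T@np.array(p["tvec"],float).ravel()
    return c,np.c_[q,np.ones(len(q))]@R
def plane(n,px,z,p=None):
    c,d=ray(n,px,p); return np.array([(c+v*(z-c[2])/v[2]) for v in d]).round(1)
def proj(n,X,p=None):
    p=p or r.camera_params(n); K=np.array([[p["fx"],0,p["cx"]],[0,p["fy"],p["cy"]],[0,0,1]])
    return cv2.projectPoints(np.array(X,float).reshape(-1,1,3),np.array(p["rvec"],float),np.array(p["tvec"],float),K,np.array(p["dist_coeffs"]))[0].reshape(-1,2)
def tool(target,yaw=None):
    "shift in tool axes from the present pose to TCP target (world)"
    from scipy.spatial.transform import Rotation as Ro
    s=r.sense(); R=Ro.from_euler('xyz',s['tcp_rot'])
    d=R.inv().apply(np.array(target)-s['eef_pos'])
    rv=None
    if yaw is not None: rv=(R.inv()*Ro.from_euler('xyz',[np.pi,0,yaw])).as_rotvec().round(3)
    print('at',s['eef_pos'].round(1),s['tcp_rot'].round(3),'need rot',rv,'shift(cur axes)',d.round(1))
    if yaw is not None: print('shift in turned axes',Ro.from_euler('xyz',[np.pi,0,yaw]).inv().apply(np.array(target)-s['eef_pos']).round(1))
    return d
def snap(n,f,crop=None,k=1):
    p=r.camera_params(n); im=r.grab_frame(n)[:,:,::-1]
    np.save('pics/'+f+'.npy',p,allow_pickle=True)
    cv2.imwrite('pics/'+f+'_full.png',im)
    if crop: x,y,w,h=crop; im=im[y:y+h,x:x+w]
    if k!=1: im=cv2.resize(im,None,fx=k,fy=k,interpolation=cv2.INTER_CUBIC)
    cv2.imwrite('pics/'+f+'.png',im)
E
python3 - <<'E'
from h import *
print('nuts',plane('side',[(258,384),(281,382),(304,382),(331,380),(354,377),(257,430),(284,428),(309,427),(336,422),(361,418)],20).tolist())
print('tray',plane('side',[(246,362),(361,356),(381,451),(241,460)],9).tolist())
print('scale deck',plane('side',[(268,315),(381,300)],60).tolist(),plane('scene',[(241,237),(265,290)],60).tolist())
print('scr',plane('side',[(279,223),(316,224),(353,226)],90).tolist(),plane('scene',[(337,209),(343,236),(350,259)],90).tolist())
print('block top',plane('side',[(275,178),(320,179),(316,167),(278,168)],54).tolist(),plane('scene',[(413,214),(450,206),(472,232),(433,245)],54).tolist())
print('span',plane('side',[(218,296),(229,248)],10).tolist())
print('dial',plane('scene',[(279,258)],72), plane('side',[(340,277)],72))
E
```

```text
nuts [[447.5, -286.7, 20.0], [485.3, -286.1, 20.0], [523.3, -289.3, 20.0], [568.4, -289.4, 20.0], [607.7, -287.0, 20.0], [446.6, -367.0, 20.0], [487.2, -367.3, 20.0], [525.0, -369.1, 20.0], [567.0, -364.7, 20.0], [606.5, -361.6, 20.0]]
tray [[425.3, -232.6, 9.0], [629.3, -237.1, 9.0], [628.9, -410.6, 9.0], [423.1, -405.2, 9.0]]
scale deck [[467.0, -172.0, 60.0], [678.5, -151.5, 60.0]] [[502.3, -168.2, 60.0], [686.0, -143.1, 60.0]]
scr [[494.5, 69.8, 90.0], [575.2, 60.2, 90.0], [655.4, 46.8, 90.0]] [[486.8, 76.1, 90.0], [589.2, 59.7, 90.0], [667.2, 51.3, 90.0]]
block top [[489.5, 332.5, 54.0], [611.2, 319.1, 54.0], [606.8, 387.9, 54.0], [499.0, 388.7, 54.0]] [[508.4, 278.0, 54.0], [499.3, 388.2, 54.0], [610.2, 391.3, 54.0], [632.1, 275.2, 54.0]]
span [[363.7, -65.4, 10.0], [376.3, 90.7, 10.0]]
dial [[608.4 -96.6  72. ]] [[607.9 -95.   72. ]]
```

Careful with the scale: shifts go in units of 100 mm. That gives: -37 mm is -0.37, 15 mm is 0.15.

```bash
python3 -c "
from h import *
tool([470,100,330],0)"; echo '0 0 0.113 0.15 -0.37 -0.05 1 | 0 0 0.113 0.15 -0.37 -0.05 1 | 0 0 0.113 0.15 -0.37 -0.05 1 | 0 0 0 0.15 -0.37 -0.05 1 | 0 0 0 0.15 -0.37 -0.05 1' | python3 steer.py; echo '0 0 0 0.15 -0.37 -0.05 1 | 0 0 0 0.15 -0.37 -0.05 1 | 0 0 0 0.15 -0.37 -0.05 1 | 0 0 0 0.15 -0.37 -0.05 1 | 0 0 0 0.15 -0.37 -0.05 1' | python3 steer.py;echo '0 0 0 0.15 -0.37 -0.05 1 | 0 0 0 0.15 -0.37 -0.05 1 | 0 0 0 0.15 -0.37 -0.05 1 | 0 0 0 0.15 -0.37 -0.05 1 | 0 0 0 0.15 -0.37 -0.05 1' | python3 steer.py;python3 -c "
from h import *
tool([470,100,330],0)"
```

```text
at [ 207.6 -589.2  252.7] [-3.141 -0.     0.339] need rot [-0.001  0.     0.339] shift(cur axes) [ 476.5 -562.9  -76.7]
shift in turned axes [ 262.4 -689.2  -77.3]
clock: 0.57
eef_pos: [256.5, -395.9, 278.2]
tcp_rot: [-3.141, 0.0, -0.002]
contact_force: [1.6, -0.4, 0.3]
opening: 1.0
grasp_force: 0.0
clock: 0.98
eef_pos: [331.7, -210.9, 303.6]
tcp_rot: [3.141, -0.0, -0.001]
contact_force: [1.4, -0.1, -0.2]
opening: 0.999
grasp_force: 0.0
clock: 1.4
eef_pos: [406.9, -25.7, 328.7]
tcp_rot: [3.141, -0.001, -0.0]
contact_force: [1.0, -1.5, 0.5]
opening: 1.001
grasp_force: 0.0
at [406.9 -25.7 328.7] [ 3.141e+00 -1.000e-03 -0.000e+00] need rot [ 0.    -0.001 -0.   ] shift(cur axes) [  63.1 -125.7   -1.3]
shift in turned axes [  63.1 -125.7   -1.3]
```

To row units: -32 mm is -0.32, -31 mm is -0.31.

```bash
echo '0 0 0 0.15 -0.32 0 1 | 0 0 0 0.15 -0.32 0 1 | 0 0 0 0.15 -0.31 0 1 | 0 0 0 0.15 -0.31 0 1 | 0 0 0 0 0 0 1' | python3 steer.py; python3 -c "
from h import *
print(r.sense()['eef_pos'],r.sense()['tcp_rot'])
snap('wrist','w1')
print(proj('wrist',[[530,44,84],[610,-95,72],[555,325,54],[540,60,90]]))"
```

```text
clock: 1.82
eef_pos: [468.8, 102.7, 328.2]
tcp_rot: [-3.14, -0.001, 0.003]
contact_force: [-0.7, -0.7, -0.0]
opening: 1.0
grasp_force: 0.0
[468.76670662 102.71233912 328.1626497 ] [-3.13956415e+00 -1.13251542e-03  2.65012755e-03]
[[376.06974518 140.80032024]
 [521.23683688  55.15416787]
 [112.64309346 113.755277  ]
 [361.48893938 130.68245992]]
```

View pics/w1.png

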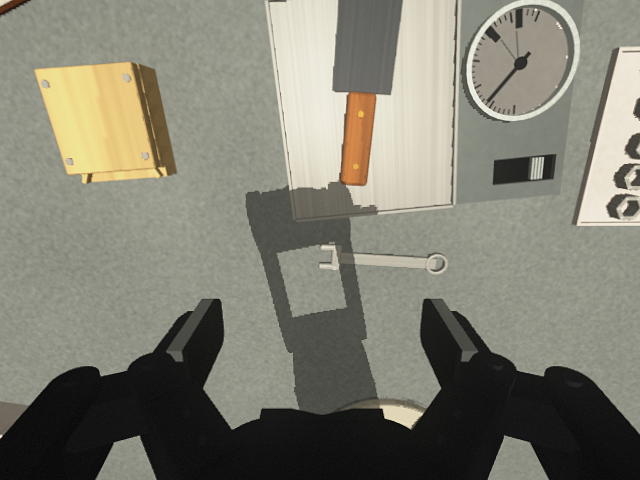

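Wrist view: block's top corners about (36,70),(138,63),(156,172),(62,180); scraper handle from butt (353,185) to (362,94), blade to beyond the top edge; lock slide at (540,167) in recess x 494–555; needle hub (520,62), tip (487,103); limit tabs (491,32),(519,18). Enlarging two regions for exact corners.

```bash
python3 - <<'E'
import cv2,numpy as np
im=cv2.imread('pics/w1_full.png')
a=cv2.resize(im[50:200,20:190],None,fx=3,fy=3,interpolation=cv2.INTER_CUBIC)
b=cv2.resize(im[0:200,455:595],None,fx=2.25,fy=2.25,interpolation=cv2.INTER_CUBIC)[:450]
b=cv2.copyMakeBorder(b,0,450-b.shape[0],0,800-510-b.shape[1] if b.shape[1]<290 else 0,cv2.BORDER_CONSTANT)
print(a.shape,b.shape)
cv2.imwrite('pics/c1.png',np.hstack([a,b])[:, :800])
E
python3 - <<'E'
from h import *
p=np.load('pics/w1.npy',allow_pickle=True).item()
q=plane('wrist',[(342,184),(365,186),(348,93),(376,96)],98.5,p);print('handle',q.tolist())
b=q[:2].mean(0);f=q[2:].mean(0);print(np.linalg.norm(f-b),np.arctan2(*(f-b)[[1,0]]),(b+f)/2)
print('blade',plane('wrist',[(332,92),(392,95)],86.5,p).tolist())
print('block',plane('wrist',[(36,70),(138,63),(156,172),(62,180)],54,p).tolist())
print('lock recess',plane('wrist',[(494,160),(555,155),(495,184),(555,180),(530,157),(530,182),(541,168)],60,p).tolist())
print('dial',plane('wrist',[(520,62),(487,103),(491,32),(519,18)],66,p).tolist())
E
```

```text
(450, 510, 3) (450, 315, 3)
handle [[489.6, 81.2, 98.5], [487.6, 57.6, 98.5], [575.7, 77.5, 98.5], [573.1, 50.9, 98.5]]
85.95743132504607 -0.060532019782107115 [531.5  66.8  98.5]
blade [[577.5, 92.3, 86.5], [574.9, 33.6, 86.5]]
block [[598.6, 398.2, 54.0], [606.5, 292.4, 54.0], [494.8, 290.9, 54.0], [485.0, 398.7, 54.0]]
lock recess [[510.0, -88.6, 60.0], [515.3, -154.1, 60.0], [483.3, -94.0, 60.0], [487.9, -160.0, 60.0], [513.2, -127.4, 60.0], [485.6, -132.7, 60.0], [501.2, -141.8, 60.0]]
dial [[606.5, -95.7, 66.0], [568.5, -69.0, 66.0], [632.9, -62.6, 66.0], [644.5, -87.4, 66.0]]
```

View pics/c1.png

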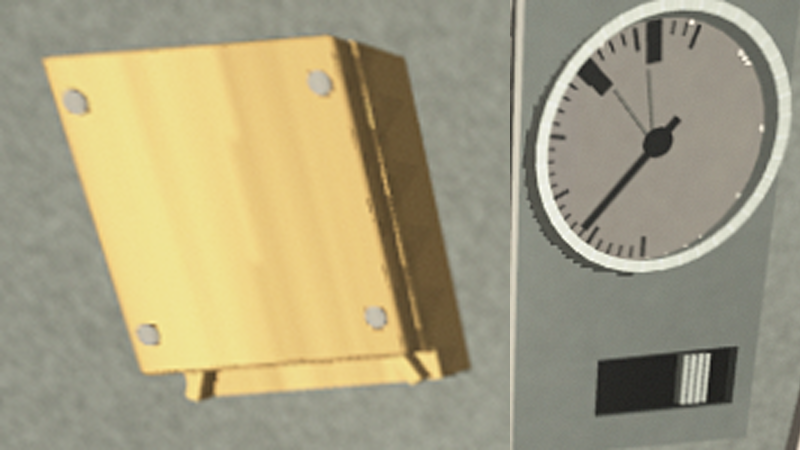

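```bash
python3 - <<'E'
from h import *
from scipy.optimize import least_squares
p=np.load('pics/w1.npy',allow_pickle=True).item()
q=np.array([(34.7,69.3),(131,62.3),(156,167.3),(66.7,175)])
print(plane('wrist',q,54,p).tolist())
L=np.array([(110,51),(110,-51),(0,-51),(0,51)])
def W(v,z=54):
    c,s=np.cos(v[2]),np.sin(v[2]); return np.c_[L@np.array([[c,s],[-s,c]])+v[:2],np.full(4,z)]
f=lambda v:(proj('wrist',W(v),p)-q).ravel()
s=least_squares(f,[490,340,0.05]); print('mouth (front face at top)',s.x,s.fun.round(1))
print(proj('scene',W(s.x)).round(),proj('side',W(s.x)).round())
tool([530.5+20,66.8-1.2,160],-0.06)
E
```

```text
[[599.3, 399.3, 54.0], [607.0, 299.5, 54.0], [500.1, 290.1, 54.0], [490.7, 392.1, 54.0]]
mouth (front face at top) [4.94241209e+02 3.40874797e+02 7.93387951e-02] [-1.3 -0.6  0.6 -1.   0.3  1.6  0.5  0.5]
[[473. 229.]
 [437. 237.]
 [416. 211.]
 [450. 204.]] [[313. 165.]
 [320. 183.]
 [279. 186.]
 [275. 168.]]
at [467.5 100.6 327.9] [-3.141e+00  0.000e+00  3.000e-03] need rot [-0.     0.     0.063] shift(cur axes) [ 83.   35.4 167.8]
shift in turned axes [ 85.   30.  167.9]
```

To row units: 28 mm is 0.28, 17 mm is 0.17.

```bash
echo '0 0 0.063 0.17 0.06 0.28 1 | 0 0 0 0.17 0.06 0.28 1 | 0 0 0 0.17 0.06 0.28 1 | 0 0 0 0.17 0.06 0.28 1 | 0 0 0 0.17 0.06 0.28 1' | python3 steer.py 40; echo '0 0 0 0 0 0.28 1 | 0 0 0 0 0 0.14 1 | 0 0 0 0 0 0.1 1 | 0 0 0 0 0 0 1' | python3 steer.py; python3 -c "
from h import *
tool([550.5,65.6,106],-0.06); snap('wrist','w2')"
```

```text
clock: 2.28
eef_pos: [550.2, 62.7, 187.0]
tcp_rot: [3.141, 0.0, -0.064]
contact_force: [0.2, 0.9, -0.4]
opening: 1.0
grasp_force: 0.0
clock: 2.62
eef_pos: [548.5, 63.1, 134.3]
tcp_rot: [3.141, 0.004, -0.064]
contact_force: [-1.0, -0.4, 0.4]
opening: 1.009
grasp_force: 0.0
at [548.5  63.1 134.3] [ 3.141  0.004 -0.064] need rot [ 0.001  0.004 -0.004] shift(cur axes) [ 2.  -2.7 28.3]
shift in turned axes [ 1.9 -2.6 28.3]
```

View pics/w2.png

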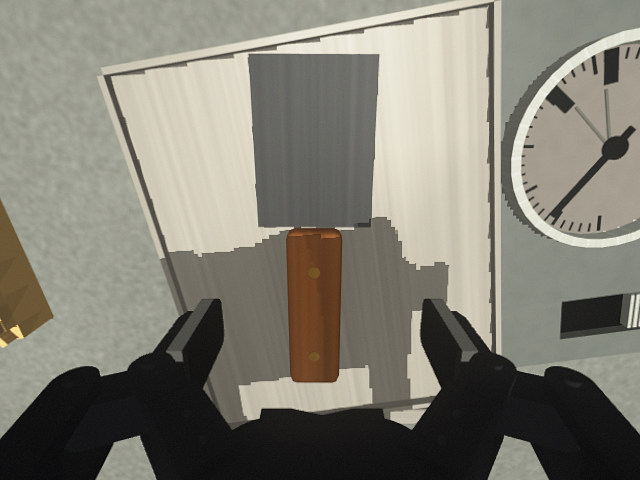

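Handle is centred between the fingers, at column 315 against 322, aligned with the tool. Descending and gripping.

To row units: 10 mm is 0.1, -2 mm is -0.02.

```bash
echo '0 0 0 0.01 -0.02 0.09 0.65 | 0 0 0 0.01 -0.01 0.09 0.65 | 0 0 0 0 0 0.1 0.65 | 0 0 0 0 0 0 0.65' | python3 steer.py 60; echo '0 0 0 0 0 0 0 | 0 0 0 0 0 0 0 | 0 0 0 0 0 0 0 | 0 0 0 0 0 0 0 | 0 0 0 0 0 0 0' | python3 steer.py;echo '0 0 0 0 0 -0.12 0 | 0 0 0 0 0 -0.12 0 | 0 0 0 0 0 -0.12 0 | 0 0 0 0 0 0 0 | 0 0 0 0 0 0 0' | python3 steer.py; python3 -c "
from h import *
tool([475,320,160],0.079);snap('side','s2',(200,120,240,180),3)"
```

```text
clock: 3.0
eef_pos: [551.4, 66.9, 106.7]
tcp_rot: [3.141, 0.002, -0.063]
contact_force: [-0.7, -0.5, -0.1]
opening: 0.652
grasp_force: 0.0
clock: 3.42
eef_pos: [552.5, 66.9, 108.6]
tcp_rot: [-3.141, -0.001, -0.063]
contact_force: [0.1, -0.2, -0.5]
opening: 0.307
grasp_force: 61.5
clock: 3.83
eef_pos: [553.2, 66.9, 145.8]
tcp_rot: [-3.141, -0.003, -0.063]
contact_force: [-0.5, -0.0, -1.3]
opening: 0.307
grasp_force: 61.4
at [553.2  66.9 145.8] [-3.141e+00 -3.000e-03 -6.300e-02] need rot [-0.    -0.003 -0.142] shift(cur axes) [ -93.9 -247.6  -14.4]
shift in turned axes [ -57.9 -258.4  -14.2]
```

View pics/s2.png

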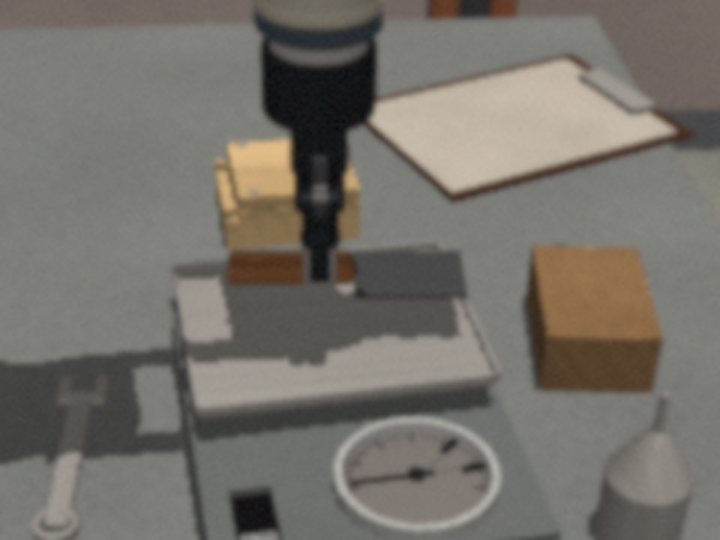

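Scraper is held level; needle has dropped back to -x. Moving to in front of the slot.

To row units: -27 mm is -0.27, -16 mm is -0.16.

```bash
echo '0 0 -0.071 -0.16 -0.27 0 0 | 0 0 -0.071 -0.16 -0.27 0 0 | 0 0 0 -0.16 -0.27 0 0 | 0 0 0 -0.16 -0.27 0 0 | 0 0 0 -0.16 -0.27 0 0' | python3 steer.py; echo '0 0 0 -0.16 -0.27 0 0 | 0 0 0 -0.16 -0.27 0 0 | 0 0 0 -0.16 -0.27 0 0 | 0 0 0 -0.16 -0.27 0 0 | 0 0 0 0 0 0 0' | python3 steer.py; python3 -c "
from h import *
tool([366.6,330.8,57.6],0.079)"
```

```text
clock: 4.3
eef_pos: [466.2, 199.4, 143.8]
tcp_rot: [3.141, 0.001, 0.078]
contact_force: [0.1, 0.3, -2.8]
opening: 0.307
grasp_force: 61.4
clock: 4.72
eef_pos: [392.5, 304.3, 143.9]
tcp_rot: [-3.141, 0.001, 0.081]
contact_force: [-0.3, -0.4, -0.6]
opening: 0.305
grasp_force: 61.3
at [392.5 304.3 143.9] [-3.141e+00  1.000e-03  8.100e-02] need rot [-0.001  0.001  0.002] shift(cur axes) [-23.5 -28.4  86.3]
shift in turned axes [-23.7 -28.4  86.3]
```

```bash
echo '0 0 0 -0.12 -0.14 0.15 0 | 0 0 0 -0.12 -0.14 0.18 0 | 0 0 0 0 0 0.18 0 | 0 0 0 0 0 0.18 0 | 0 0 0 0 0 0.17 0' | python3 steer.py; echo '0 0 0 0 0 0 0 | 0 0 0 0 0 0 0' | python3 steer.py; python3 -c "
from h import *
tool([366.6,330.8,57.6],0.079);snap('wrist','w3')"
```

```text
clock: 5.13
eef_pos: [368.7, 327.1, 57.1]
tcp_rot: [3.141, 0.001, 0.08]
contact_force: [0.6, -0.4, -1.8]
opening: 0.306
grasp_force: 61.3
clock: 5.3
eef_pos: [368.6, 326.5, 57.5]
tcp_rot: [3.14, 0.002, 0.079]
contact_force: [1.2, 0.6, 0.0]
opening: 0.308
grasp_force: 61.3
at [368.6 326.5  57.5] [3.14e+00 2.00e-03 7.90e-02] need rot [ 0.002  0.002 -0.   ] shift(cur axes) [-1.7 -4.4 -0.1]
shift in turned axes [-1.7 -4.4 -0.1]
```

View pics/w3.png

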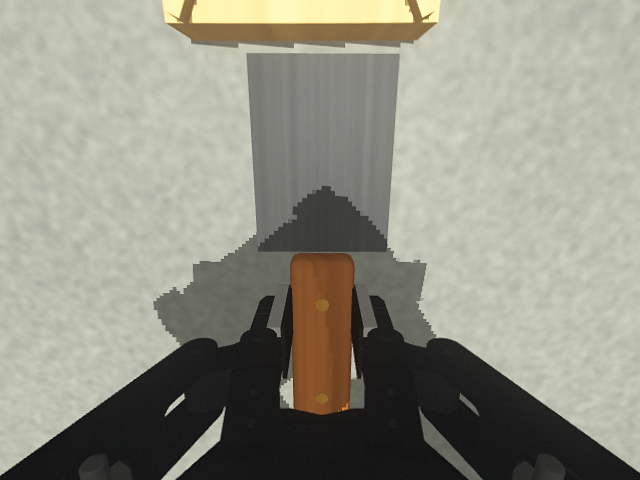

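Blade centre is at column 323, the block's ledge centre at about 302 (8 mm to +y); tip about 12 mm short of the ledge. Correcting y and inserting.

To row units: -8 mm is -0.08, 8 mm is 0.08.

```bash
echo '0 0 0 0 -0.08 0 0 | 0 0 0 0 0 0 0 | 0 0 0 0.08 0 0 0 | 0 0 0 0.08 0 0 0 | 0 0 0 0.08 0 0 0' | python3 steer.py;echo '0 0 0 0.1 0 0 0 | 0 0 0 0.1 0 0 0 | 0 0 0 0 0 0 0' | python3 steer.py; python3 -c "
from h import *
tool([366.6,330.8,57.6],0.079)"
```

```text
clock: 5.77
eef_pos: [393.7, 337.6, 58.8]
tcp_rot: [-3.141, -0.001, 0.079]
contact_force: [0.4, -0.2, -0.1]
opening: 0.307
grasp_force: 61.4
clock: 6.02
eef_pos: [415.1, 339.4, 58.6]
tcp_rot: [-3.14, -0.002, 0.078]
contact_force: [0.6, 0.3, -1.1]
opening: 0.303
grasp_force: 61.4
at [415.1 339.4  58.6] [-3.14e+00 -2.00e-03  7.80e-02] need rot [-0.001 -0.002 -0.001] shift(cur axes) [-49.    4.8   0.9]
shift in turned axes [-49.    4.7   1. ]
```

To row units: 10 mm is 0.1, 9 mm is 0.09.

```bash
echo '0 0 0 0.1 0 0 0 | 0 0 0 0.1 0 0 0 | 0 0 0 0.1 0 0 0 | 0 0 0 0.09 0 0 0 | 0 0 0 0 0 0 0' | python3 steer.py;echo '0 0 0 0.03 0 0 0 | 0 0 0 0.03 0 0 0 | 0 0 0 0 0 0 0' | python3 steer.py
```

```text
clock: 6.43
eef_pos: [453.6, 342.4, 58.5]
tcp_rot: [-3.141, -0.002, 0.078]
contact_force: [0.4, 0.2, -1.1]
opening: 0.308
grasp_force: 61.4
clock: 6.68
eef_pos: [457.5, 342.3, 58.3]
tcp_rot: [-3.142, -0.0, 0.079]
contact_force: [-0.2, 0.1, -0.6]
opening: 0.304
grasp_force: 61.3
```

To row units: 3 mm is 0.03.

```bash
echo '0 0 0 0.03 0 0 0 | 0 0 0 0.03 0 0 0 | 0 0 0 0 0 0 0' | python3 steer.py;echo '0 0 0 0.02 0 0 0 | 0 0 0 0.02 0 0 0 | 0 0 0 0 0 0 0' | python3 steer.py
```

```text
clock: 6.93
eef_pos: [463.8, 343.0, 58.4]
tcp_rot: [-3.141, -0.001, 0.079]
contact_force: [0.1, -0.2, -1.8]
opening: 0.303
grasp_force: 61.3
clock: 7.18
eef_pos: [465.2, 342.4, 57.7]
tcp_rot: [3.14, 0.004, 0.079]
contact_force: [-8.5, 0.2, 0.9]
opening: 0.307
grasp_force: 61.6
```

End of slot felt (8.5 N). Lower slightly, release, lift.

To row units: 2 mm is 0.02, -1 mm is -0.01.

```bash
echo '0 0 0 -0.01 0 0.02 0 | 0 0 0 0 0 0 0 | 0 0 0 0 0 0 0.6 | 0 0 0 0 0 0 0.6 | 0 0 0 0 0 0 0.6' | python3 steer.py; echo '0 0 0 0 0 -0.15 0.6 | 0 0 0 0 0 -0.3 0.6 | 0 0 0 0 0 -0.3 0.6 | 0 0 0 0 0 -0.3 0.6 | 0 0 0 0 0 0 0.6' | python3 steer.py; python3 -c "
from h import *
tool([405,-125,200],0.08)
snap('wrist','w4')"
```

```text
clock: 7.6
eef_pos: [466.6, 343.2, 56.5]
tcp_rot: [-3.141, -0.001, 0.079]
contact_force: [0.1, 0.4, -0.9]
opening: 0.602
grasp_force: 0.0
clock: 8.02
eef_pos: [469.2, 345.0, 167.1]
tcp_rot: [-3.137, -0.008, 0.079]
contact_force: [0.7, 0.4, 0.9]
opening: 0.602
grasp_force: 0.0
at [469.2 345.  167.1] [-3.137 -0.008  0.079] need rot [-0.005 -0.008 -0.001] shift(cur axes) [-100.6  463.3  -35.9]
shift in turned axes [-101.5  463.4  -32.9]
```

View pics/w4.png

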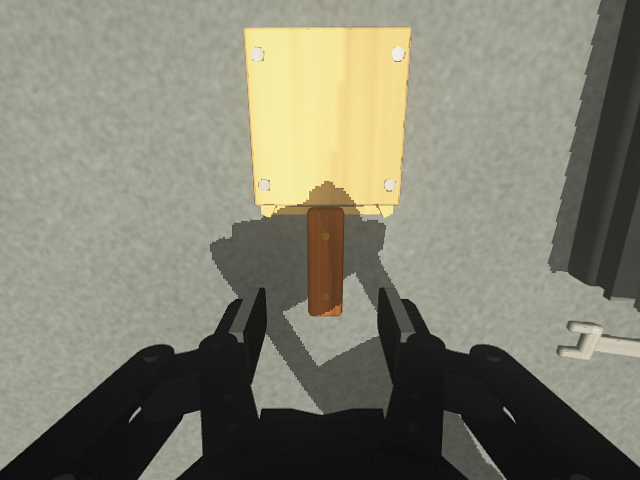

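Scraper is fully home, square and centred in the block. Now the lock.

To row units: 38 mm is 0.38, -5 mm is -0.05.

```bash
echo '0 0 0 0 0.38 -0.05 0 | 0 0 0 0 0.38 -0.05 0 | 0 0 0 0 0.38 -0.05 0 | 0 0 0 0 0.38 -0.05 0 | 0 0 0 0 0.38 0 0' | python3 steer.py; echo '0 0 0 0 0.38 0 0 | 0 0 0 0 0.38 0 0 | 0 0 0 0 0.38 0 0 | 0 0 0 0 0.38 0 0 | 0 0 0 0 0.38 0 0' | python3 steer.py;echo '0 0 0 -0.15 0.38 0 0 | 0 0 0 -0.15 0.38 0 0 | 0 0 0 -0.1 0.1 0 0 | 0 0 0 0 0 0 0 | 0 0 0 0 0 0 0' | python3 steer.py; python3 -c "
from h import *
print(r.sense()['eef_pos'],r.sense()['tcp_rot'])
snap('wrist','w5',(200,60,440,330),1.8)"
```

```text
clock: 8.48
eef_pos: [481.1, 152.0, 181.2]
tcp_rot: [3.142, -0.0, 0.079]
contact_force: [1.0, -0.0, 1.0]
opening: -0.004
grasp_force: 0.0
clock: 8.9
eef_pos: [495.5, -37.7, 180.4]
tcp_rot: [-3.141, 0.001, 0.079]
contact_force: [0.9, 0.2, 0.2]
opening: 0.002
grasp_force: 0.0
clock: 9.32
eef_pos: [462.5, -125.2, 180.6]
tcp_rot: [-3.141, 0.001, 0.076]
contact_force: [-0.1, 0.3, 0.3]
opening: -0.0
grasp_force: 0.0
[ 462.46945506 -125.15199037  180.58617018] [-3.14104336e+00  8.40436436e-04  7.63654647e-02]
```

View pics/w5.png

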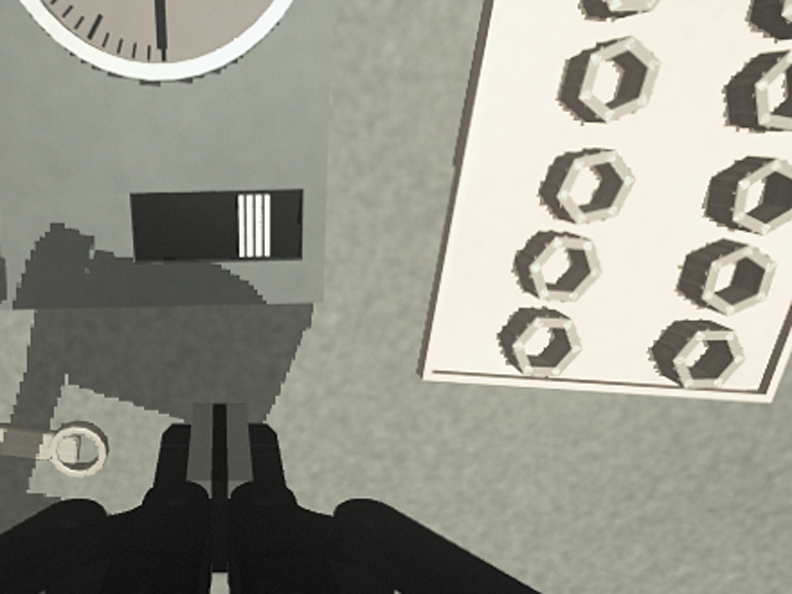

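```bash
python3 - <<'E'
from h import *
p=np.load('pics/w5.npy',allow_pickle=True).item()
f=lambda a: np.array(a)/1.8+[200,60]
q=plane('wrist',f([(131,196),(302,190),(302,259),(135,262)]),60,p); print(q.tolist())
s=plane('wrist',f([(238,194),(271,193),(238,258),(271,257)]),60,p); print(s.tolist())
m=(q[0]+q[3])/2; n=(q[1]+q[2])/2; u=(n-m)/np.linalg.norm(n-m); print(np.linalg.norm(n-m),np.arctan2(u[0],-u[1]), 'slide from end',(s-m)@u)
t=m+u*18; print('finger target',t); tool([*t[:2],77],0.08)
nut=plane('wrist',f([(617,80),(587,186),(557,267),(540,341),(785,95),(765,190),(727,275),(697,353)]),20,p);print(nut.tolist())
E
```

```text
[[509.4, -88.6, 60.0], [516.7, -154.2, 60.0], [489.7, -157.4, 60.0], [483.4, -91.1, 60.0]]
[[513.3, -129.8, 60.0], [514.7, -142.4, 60.0], [488.2, -131.9, 60.0], [489.6, -145.0, 60.0]]
66.29964177882111 0.10274533496389249 slide from end [41.47265998 54.14980238 40.98721241 54.16171798]
finger target [ 498.24616382 -107.75507412   60.        ]
at [ 463.  -124.5  180.8] [-3.141  0.     0.078] need rot [-0.     0.    -0.002] shift(cur axes) [ 36.5 -13.9 103.8]
shift in turned axes [ 36.5 -13.8 103.8]
[[567.7, -286.8, 20.0], [523.5, -286.0, 20.0], [486.0, -282.0, 20.0], [449.3, -283.0, 20.0], [566.6, -358.3, 20.0], [527.4, -364.1, 20.0], [488.1, -360.6, 20.0], [449.0, -359.3, 20.0]]
```

To row units: 20 mm is 0.2, 25 mm is 0.25.

```bash
echo '0 0 -0.012 0.18 -0.06 0.2 0 | 0 0 0 0.18 -0.05 0.25 0 | 0 0 0 0 0 0.25 0 | 0 0 0 0 0 0.15 0 | 0 0 0 0 0 0 0' | python3 steer.py; python3 -c "
from h import *
tool([498.4,-109.7,78],0.095)
snap('wrist','w6',(200,140,300,220),2.6)"
```

```text
clock: 9.78
eef_pos: [496.6, -108.6, 93.1]
tcp_rot: [-3.14, 0.005, 0.093]
contact_force: [-0.6, -0.5, 0.3]
opening: 0.001
grasp_force: 0.0
at [ 496.6 -108.6   93.1] [-3.14   0.005  0.093] need rot [-0.002  0.005 -0.002] shift(cur axes) [ 1.8  1.3 15.1]
shift in turned axes [ 1.7  1.3 15.1]
```

View pics/w6.png

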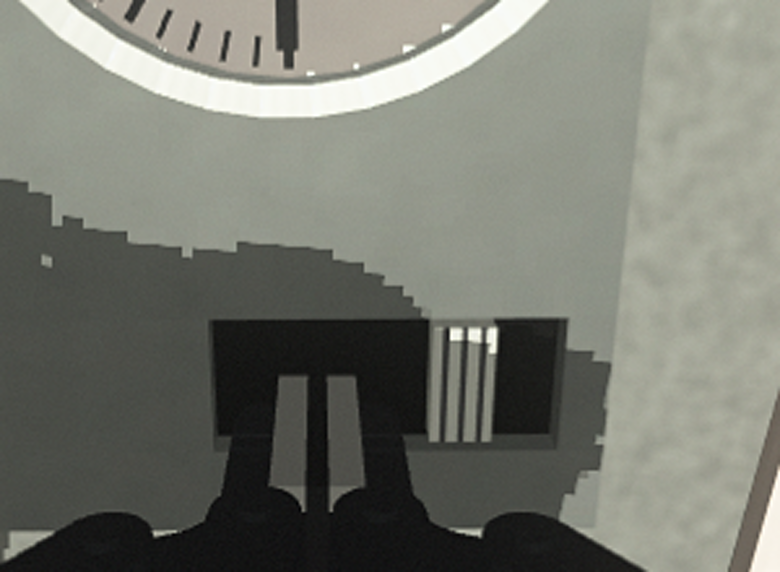

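```bash
python3 - <<'E'
from h import *
p=np.load('pics/w6.npy',allow_pickle=True).item()
f=lambda a: np.array(a)/2.6+[200,140]
print(plane('wrist',f([(278,375),(320,375),(357,375)]),71,p).tolist())
print(plane('wrist',f([(212,321),(567,319),(557,448),(217,450),(430,380)]),60,p).tolist())
tool([498.4,-109.7,78],0.095)
E
```

```text
[[505.9, -102.1, 71.0], [506.6, -109.5, 71.0], [507.2, -116.0, 71.0]]
[[510.3, -89.0, 60.0], [516.9, -154.6, 60.0], [489.8, -157.5, 60.0], [483.1, -91.5, 60.0], [502.0, -131.0, 60.0]]
at [ 497.3 -109.    94.7] [-3.14e+00  3.00e-03  9.30e-02] need rot [-0.001  0.003 -0.002] shift(cur axes) [ 1.1  0.8 16.7]
shift in turned axes [ 1.   0.8 16.7]
```

Careful with the scale: shifts go in units of 100 mm. That gives: 1.5 mm is 0.015, 8 mm is 0.08.

```bash
echo '0 0 0 0.015 0 0.08 0 | 0 0 0 0 0 0.08 0 | 0 0 0 0 0 0.015 0 | 0 0 0 0 0 0 0' | python3 steer.py; echo '0 0 0 0 0.05 0 0 | 0 0 0 0 0.05 0 0 | 0 0 0 0 0.03 0 0 | 0 0 0 0 0.03 0 0 | 0 0 0 0 0 0 0' | python3 steer.py
```

```text
clock: 10.17
eef_pos: [499.4, -110.4, 78.7]
tcp_rot: [-3.142, 0.0, 0.091]
contact_force: [-0.6, 1.1, 0.3]
opening: 0.007
grasp_force: 0.0
clock: 10.58
eef_pos: [501.2, -127.2, 79.1]
tcp_rot: [3.141, -0.001, 0.09]
contact_force: [-0.4, -0.8, -0.2]
opening: 0.0
grasp_force: 0.0
```

```bash
echo '0 0 0 0 0.03 0.01 0 | 0 0 0 0 0.02 0 0 | 0 0 0 0 0 0 0' | python3 steer.py; echo '0 0 0 0 0.02 0 0 | 0 0 0 0 0.02 0 0 | 0 0 0 0 0 0 0' | python3 steer.py;  python3 -c "
from h import *
snap('wrist','w7',(200,140,300,220),2.6)"
```

```text
clock: 10.83
eef_pos: [501.4, -131.8, 77.7]
tcp_rot: [3.142, 0.0, 0.091]
contact_force: [0.6, 0.6, 0.1]
opening: -0.001
grasp_force: 0.0
clock: 11.08
eef_pos: [501.7, -135.3, 77.7]
tcp_rot: [-3.141, 0.0, 0.09]
contact_force: [0.2, 2.8, 1.6]
opening: 0.002
grasp_force: 1.5
```

View pics/w7.png

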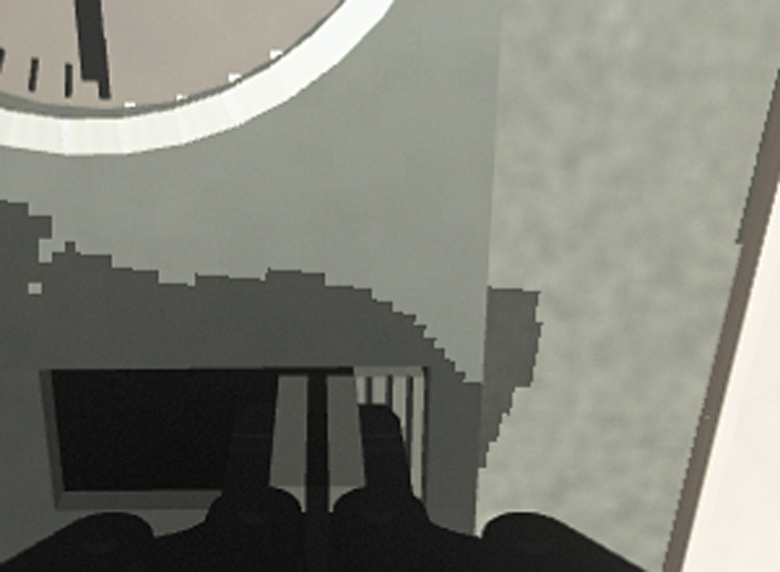

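Slide is now almost at the recess's right end (424 of 427). A bit more push to make sure.

```bash
echo '0 0 0 0 0.01 0 0 | 0 0 0 0 0.01 0 0 | 0 0 0 0 0 0 0' | python3 steer.py; echo '0 0 0 0 -0.05 0 0 | 0 0 0 0 0 0 0 | 0 0 0 0 0 -0.2 0 | 0 0 0 0 0 -0.35 0 | 0 0 0 0 0 -0.35 0' | python3 steer.py; echo '0 0 0 -0.22 0.2 -0.1 0 | 0 0 0 0 0 0 0 | 0 0 0 0 0 0 0' | python3 steer.py;python3 -c "
from h import *
print(r.sense()['eef_pos'],r.sense()['tcp_rot'])
snap('wrist','w8')"
```

```text
clock: 11.38
eef_pos: [501.7, -135.8, 77.7]
tcp_rot: [-3.139, 0.0, 0.09]
contact_force: [1.9, 14.8, 2.1]
opening: -0.001
grasp_force: 7.1
clock: 11.8
eef_pos: [500.4, -132.6, 167.9]
tcp_rot: [-3.141, 0.003, 0.091]
contact_force: [1.2, -0.1, 0.4]
opening: 0.002
grasp_force: 0.0
clock: 12.05
eef_pos: [481.2, -155.4, 178.5]
tcp_rot: [3.14, -0.001, 0.089]
contact_force: [0.0, 0.0, -0.8]
opening: 0.002
grasp_force: 0.0
[ 481.20156229 -155.3622111   178.53341492] [ 3.14040969e+00 -1.49496415e-03  8.92889835e-02]
```

View pics/w8.png

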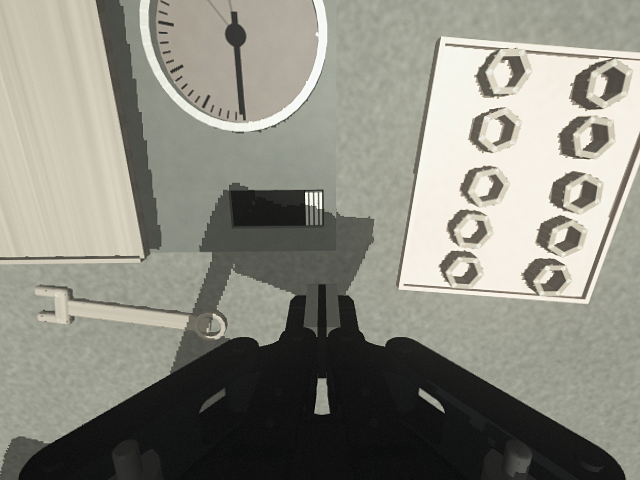

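Slide at the recess's end (303–324), needle at zero (pointing to (243,118) from hub (236,35)), ten nuts in the tray. Next: centre over the tray for nut centres and flat angles.

```bash
echo '0 0 0 -0.06 0.34 -0.06 0 | 0 0 0 -0.06 0.34 -0.06 0 | 0 0 0 -0.06 0.34 -0.06 0 | 0 0 0 -0.06 0.34 -0.06 0.6 | 0 0 0 -0.06 0.34 -0.06 1' | python3 steer.py; echo '0 0 0 0 0 0 1 | 0 0 0 0 0 0 1 | 0 0 0 0 0 0 1' | python3 steer.py; cat > nuts.py <<'E'
from h import *
from scipy.optimize import minimize
def load(f):
    return cv2.imread('pics/'+f+'_full.png',0).astype(np.float32), np.load('pics/'+f+'.npy',allow_pickle=True).item()
def hexpts(x,y,t,rin=15.0,z=20.):
    k=np.arange(6); R=rin/np.cos(np.pi/6); a=t+np.pi/6+k*np.pi/3
    v=np.c_[R*np.cos(a),R*np.sin(a)]; s=np.linspace(0.08,.92,12)[:,None]
    P=np.vstack([v[i]*(1-s)+v[(i+1)%6]*s for i in range(6)])
    return np.c_[P+[x,y],np.full(len(P),z)]
def fit(im,p,x0,y0):
    g=cv2.GaussianBlur(im,(0,0),0.7)
    def val(P): 
        q=proj('wrist',P,p).astype(np.float32); return cv2.remap(g,q[:,0].reshape(-1,1),q[:,1].reshape(-1,1),cv2.INTER_LINEAR).ravel()
    th=np.arange(36)*np.pi/18
    def circ(x,y,rr): return np.c_[x+rr*np.cos(th),y+rr*np.sin(th),np.full(36,20.)]
    def bore(v): # bright ring just outside bore, dark just inside
        return -(np.clip(val(circ(*v,11.5))-val(circ(*v,8.5)),-30,60).mean())
    best=min(((bore((x0+dx,y0+dy)),x0+dx,y0+dy) for dx in np.arange(-8,8.1,1.5) for dy in np.arange(-8,8.1,1.5)))
    o=minimize(bore,best[1:],method='Nelder-Mead',options=dict(initial_simplex=np.array(best[1:])+[[0,0],[1,0],[0,1]])); x,y=o.x
    sc=[np.abs(val(hexpts(x,y,t,13.6))-val(hexpts(x,y,t,16.4))).mean() for t in np.radians(np.arange(-30,30,2))]
    return x,y,o.fun,-30+2*int(np.argmax(sc)),max(sc)/np.mean(sc)
E
python3 - <<'E'
from nuts import *
print(r.sense()['eef_pos'],r.sense()['tcp_rot'])
snap('wrist','t1'); im,p=load('t1')
N=[(449,-283),(486,-282),(523.5,-286),(567.7,-287),(607,-287),(449,-360),(488,-361),(527,-364),(567,-360),(606,-361)]
tiles=[]
col=cv2.imread('pics/t1_full.png')
for i,(a,b) in enumerate(N):
    x,y,f,t,c=fit(im,p,a,b); print(i,round(x,1),round(y,1),round(f,1),t,round(c,2))
    s=np.linspace(24,-24,158)
    gx,gy=np.meshgrid(s,s,indexing='ij'); P=np.c_[(x+gx).ravel(),(y+gy).ravel(),np.full(gx.size,20.)]
    q=proj('wrist',P,p).astype(np.float32).reshape(158,158,2); T=cv2.remap(col,q,None,cv2.INTER_CUBIC)
    cv2.circle(T,(79,79),int(10*158/48),(0,0,255),1); e=np.radians(t)
    cv2.line(T,(79,79),(int(79-np.sin(e)*50),int(79-np.cos(e)*50)),(0,200,0),1)
    cv2.putText(T,str(i),(3,15),0,.5,(255,0,0),1)
    tiles.append(T)
cv2.imwrite('pics/t1m.png',np.vstack([np.hstack(tiles[:5]),np.hstack(tiles[5:])]))
E
```

```text
clock: 12.52
eef_pos: [466.6, -327.4, 206.6]
tcp_rot: [-3.14, 0.001, 0.091]
contact_force: [0.6, 0.7, 0.7]
opening: 0.274
grasp_force: 0.0
clock: 12.77
eef_pos: [466.6, -325.5, 206.3]
tcp_rot: [-3.14, 0.002, 0.09]
contact_force: [-0.2, -0.6, 0.3]
opening: 0.709
grasp_force: 0.0
[ 466.57144851 -325.54623614  206.34781934] [-3.13973855e+00  1.71794142e-03  9.02934376e-02]
0 456.6 -291.9 -15.5 4 1.21
1 498.6 -279.9 -34.7 22 1.17
2 521.3 -287.9 -16.8 -28 1.19
3 568.9 -286.2 -22.4 -12 1.07
4 610.6 -283.0 -28.6 28 1.14
5 443.7 -367.8 -21.9 -10 1.11
6 484.5 -368.7 -24.8 -12 1.12
7 524.1 -369.6 -24.3 2 1.1
8 568.3 -363.6 -29.3 -10 1.11
9 608.6 -359.3 -28.1 -18 1.13
```

View pics/t1m.png

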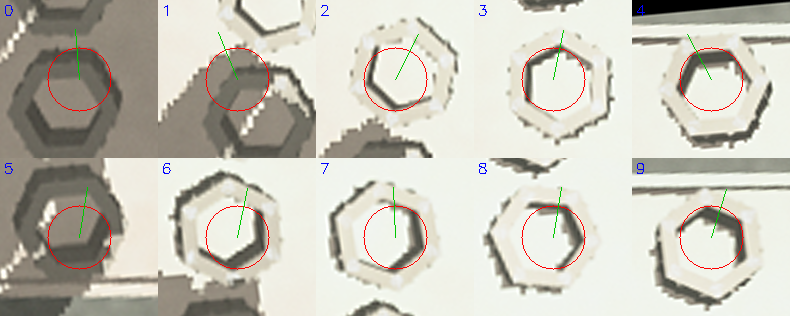

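Tile view: nut centres, corrected by eye, are each within a few mm of the side-view estimates; orientations vary, the jaws will align them. Computing the pan corners and the limit middle.

```bash
cat >> h.py <<'E'
NUT=[(448.7,-287.6),(485.5,-286),(522.5,-290.6),(567.4,-288.3),(607.9,-284.5),(451.9,-363.8),(486.6,-366),(525.3,-366.3),(568.3,-361.2),(605.3,-359)]
E
python3 - <<'E'
from h import *
for f,q in [('w1',[(295,220),(455,205)]),('w2',[(100,72),(498,3)]),('w8',[(143,258)])]:
    p=np.load(f'pics/{f}.npy',allow_pickle=True).item(); print(plane('wrist',q,89,p).tolist())
p=np.load('pics/w8.npy',allow_pickle=True).item(); q=plane('wrist',[(236,35),(243,118)],66,p); d=q[1]-q[0]; print(q.tolist(),'needle len',np.linalg.norm(d),np.arctan2(d[1],-d[0]))
tool([*NUT[0],120],.09)
E
```

```text
[[448.5, 131.0, 89.0], [465.7, -40.6, 89.0]]
[[655.2, 151.7, 89.0], [670.2, -18.4, 89.0]]
[[466.7, -40.5, 89.0]]
[[606.0, -94.1, 66.0], [559.6, -99.0, 66.0]] needle len 46.65801110206047 -0.10521348796590095
at [ 466.7 -325.1  206.5] [-3.14e+00  2.00e-03  9.10e-02] need rot [-0.002  0.002  0.001] shift(cur axes) [-14.3 -38.8  86.6]
shift in turned axes [-14.5 -38.9  86.5]
```

```bash
echo '0 0 0 -0.07 -0.2 0.35 0.6 | 0 0 0 -0.07 -0.19 0.35 0.6 | 0 0 0 0 0 0.35 0.6 | 0 0 0 0 0 0.35 0.6 | 0 0 0 0 0 0 0.6' | python3 steer.py 60; python3 -c "
from h import *
tool([*NUT[0],27],.09)"; echo '0 0 0 0 0 0.2 0.6 | 0 0 0 0 0 0.17 0.6 | 0 0 0 0 0 0 0.6 | 0 0 0 0 0 0 0 | 0 0 0 0 0 0 0' | python3 steer.py;echo '0 0 0 0 0 0 0 | 0 0 0 0 0 0 0 | 0 0 0 0 0 -0.4 0 | 0 0 0 0 0 -0.4 0 | 0 0 0 0 0 -0.3 0' | python3 steer.py; python3 -c "
from h import *
tool([491,91.2,135],.09)"
```

```text
clock: 13.23
eef_pos: [445.9, -284.8, 62.1]
tcp_rot: [-3.135, 0.008, 0.093]
contact_force: [-1.0, 1.5, -1.0]
opening: 0.601
grasp_force: 0.0
at [ 445.9 -284.8   62.1] [-3.135  0.008  0.093] need rot [-0.006  0.008  0.003] shift(cur axes) [ 2.8  3.3 35.1]
shift in turned axes [ 2.6  3.1 35.1]
clock: 13.65
eef_pos: [450.1, -288.7, 32.5]
tcp_rot: [3.141, -0.001, 0.091]
contact_force: [-0.6, 3.3, 6.5]
opening: 0.358
grasp_force: 58.9
clock: 14.07
eef_pos: [450.0, -289.2, 144.0]
tcp_rot: [3.14, -0.002, 0.091]
contact_force: [1.1, -0.7, -0.6]
opening: 0.358
grasp_force: 59.8
at [ 450.  -289.2  144. ] [ 3.14e+00 -2.00e-03  9.10e-02] need rot [ 0.001 -0.002  0.001] shift(cur axes) [  75.3 -375.1    8.6]
shift in turned axes [  75.  -375.1    9. ]
```

To row units: -37.5 mm is -0.375, 7.5 mm is 0.075.

```bash
echo '0 0 0 0.075 -0.375 0 0 | 0 0 0 0.075 -0.375 0 0 | 0 0 0 0.075 -0.375 0 0 | 0 0 0 0.075 -0.375 0 0 | 0 0 0 0.075 -0.375 0 0' | python3 steer.py; echo '0 0 0 0.075 -0.375 0 0 | 0 0 0 0.075 -0.375 0 0 | 0 0 0 0.075 -0.375 0 0 | 0 0 0 0.075 -0.375 0 0 | 0 0 0 0.075 -0.375 0 0' | python3 steer.py;echo '0 0 0 0 0 0.15 0 | 0 0 0 0 0 0.15 0 | 0 0 0 0 0 0 0' | python3 steer.py; python3 -c "
from h import *
tool([491,91.2,114],.09)"
```

```text
clock: 14.48
eef_pos: [470.0, -97.3, 142.1]
tcp_rot: [3.141, -0.002, 0.09]
contact_force: [1.5, 0.4, -0.6]
opening: 0.35
grasp_force: 59.8
clock: 14.9
eef_pos: [490.4, 93.4, 142.0]
tcp_rot: [-3.141, -0.002, 0.091]
contact_force: [0.9, -1.1, -0.2]
opening: 0.361
grasp_force: 59.8
clock: 15.15
eef_pos: [489.5, 92.3, 110.0]
tcp_rot: [3.142, 0.001, 0.093]
contact_force: [-0.5, 0.7, 0.2]
opening: 0.353
grasp_force: 60.0
at [489.5  92.3 110. ] [3.142e+00 1.000e-03 9.300e-02] need rot [0.    0.001 0.003] shift(cur axes) [ 1.4  1.2 -4. ]
shift in turned axes [ 1.4  1.2 -4. ]
```

To row units: -10 mm is -0.1, -20 mm is -0.2.

```bash
echo '0 0 0 0 0 0 0.6 | 0 0 0 0 0 0 0.6 | 0 0 0 0 0 0 0.6 | 0 0 0 0 0 -0.2 0.6 | 0 0 0 0 0 -0.1 0.6' | python3 steer.py; echo '0 0 0 -0.038 0.376 0 0.6 | 0 0 0 -0.038 0.376 0 0.6 | 0 0 0 -0.038 0.376 0 0.6 | 0 0 0 -0.038 0.376 0 0.6 | 0 0 0 -0.038 0.376 0 0.6' | python3 steer.py;echo '0 0 0 -0.038 0.376 0 0.6 | 0 0 0 -0.038 0.376 0 0.6 | 0 0 0 -0.038 0.376 0 0.6 | 0 0 0 -0.038 0.376 0 0.6 | 0 0 0 -0.038 0.376 0 0.6' | python3 steer.py; echo '0 0 0 0 0 0.35 0.6 | 0 0 0 0 0 0.35 0.6 | 0 0 0 0 0 0 0.6' | python3 steer.py; python3 -c "
from h import *
tool([*NUT[1],29],.09)"
```

```text
clock: 15.57
eef_pos: [490.6, 91.0, 142.5]
tcp_rot: [-3.141, -0.001, 0.09]
contact_force: [0.9, -0.0, 0.7]
opening: 0.595
grasp_force: 0.0
clock: 15.98
eef_pos: [488.4, -99.6, 141.9]
tcp_rot: [3.141, -0.002, 0.091]
contact_force: [1.2, 0.8, 0.2]
opening: 0.599
grasp_force: 0.0
clock: 16.4
eef_pos: [486.1, -289.1, 141.8]
tcp_rot: [3.141, -0.001, 0.09]
contact_force: [0.6, 0.1, -0.0]
opening: 0.597
grasp_force: 0.0
clock: 16.65
eef_pos: [483.0, -286.0, 66.4]
tcp_rot: [-3.137, 0.006, 0.089]
contact_force: [-1.1, 2.1, -0.7]
opening: 0.603
grasp_force: 0.0
at [ 483.  -286.    66.4] [-3.137  0.006  0.089] need rot [-0.004  0.006 -0.001] shift(cur axes) [ 2.7  0.4 37.4]
shift in turned axes [ 2.5  0.3 37.4]
```

```bash
echo '0 0 0 0.01 0 0.2 0.6 | 0 0 0 0 0 0.16 0.6 | 0 0 0 0 0 0 0.6 | 0 0 0 0 0 0 0 | 0 0 0 0 0 0 0' | python3 steer.py;echo '0 0 0 0 0 0 0 | 0 0 0 0 0 0 0 | 0 0 0 0 0 -0.4 0 | 0 0 0 0 0 -0.4 0 | 0 0 0 0 0 -0.3 0' | python3 steer.py; echo '0 0 0 0.082 -0.376 0 0 | 0 0 0 0.082 -0.376 0 0 | 0 0 0 0.082 -0.376 0 0 | 0 0 0 0.082 -0.376 0 0 | 0 0 0 0.082 -0.376 0 0' | python3 steer.py; echo '0 0 0 0.082 -0.376 0 0 | 0 0 0 0.082 -0.376 0 0 | 0 0 0 0.082 -0.376 0 0 | 0 0 0 0.082 -0.376 0 0 | 0 0 0 0.082 -0.376 0 0' | python3 steer.py; echo '0 0 0 0 0 0.15 0 | 0 0 0 0 0 0.15 0 | 0 0 0 0 0 0 0' | python3 steer.py; python3 -c "
from h import *
tool([533.8,95.5,111],.09)"
```

```text
clock: 17.07
eef_pos: [488.0, -286.6, 36.8]
tcp_rot: [3.141, -0.001, 0.091]
contact_force: [-3.9, 2.4, 9.3]
opening: 0.352
grasp_force: 58.8
clock: 17.48
eef_pos: [488.2, -286.7, 148.7]
tcp_rot: [3.14, -0.002, 0.091]
contact_force: [0.3, 0.3, 0.0]
opening: 0.341
grasp_force: 59.2
clock: 17.9
eef_pos: [511.6, -93.9, 146.7]
tcp_rot: [3.141, -0.003, 0.09]
contact_force: [1.5, 0.5, -0.7]
opening: 0.339
grasp_force: 59.3
clock: 18.32
eef_pos: [535.4, 97.7, 146.6]
tcp_rot: [-3.141, -0.002, 0.091]
contact_force: [0.2, -0.0, -1.2]
opening: 0.341
grasp_force: 59.3
clock: 18.57
eef_pos: [534.2, 96.5, 114.4]
tcp_rot: [3.142, 0.001, 0.093]
contact_force: [-0.2, 0.3, -0.3]
opening: 0.338
grasp_force: 61.8
at [534.2  96.5 114.4] [3.142e+00 1.000e-03 9.300e-02] need rot [0.    0.001 0.003] shift(cur axes) [-0.5  0.9  3.4]
shift in turned axes [-0.5  0.9  3.4]
```

```bash
echo '0 0 0 0 0 0 0.55 | 0 0 0 0 0 0 0.55 | 0 0 0 0 0 0 0.55 | 0 0 0 0 0 -0.2 0.55 | 0 0 0 0 0 -0.1 0.55' | python3 steer.py; echo '0 0 0 -0.046 0.385 0 0.55 | 0 0 0 -0.046 0.385 0 0.55 | 0 0 0 -0.046 0.385 0 0.55 | 0 0 0 -0.046 0.385 0 0.55 | 0 0 0 -0.046 0.385 0 0.55' | python3 steer.py | grep eef;echo '0 0 0 -0.046 0.385 0 0.55 | 0 0 0 -0.046 0.385 0 0.55 | 0 0 0 -0.046 0.385 0 0.55 | 0 0 0 -0.046 0.385 0 0.55 | 0 0 0 -0.046 0.385 0 0.5' | python3 steer.py|grep eef; echo '0 0 0 0 0 0.35 0.5 | 0 0 0 0 0 0.35 0.5 | 0 0 0 0 0 0 0.5' | python3 steer.py | grep eef; python3 -c "
from h import *
tool([*NUT[2],25],.09)"
```

```text
clock: 18.98
eef_pos: [535.5, 95.1, 146.7]
tcp_rot: [-3.141, -0.001, 0.09]
contact_force: [0.2, -0.9, 0.5]
opening: 0.55
grasp_force: 0.0
eef_pos: [529.6, -100.4, 145.9]
eef_pos: [523.8, -294.7, 145.9]
eef_pos: [520.6, -291.6, 70.2]
at [ 520.6 -291.6   70.2] [-3.137  0.006  0.089] need rot [-0.004  0.006 -0.001] shift(cur axes) [ 2.3 -0.7 45.2]
shift in turned axes [ 2.  -0.9 45.2]
```

```bash
echo '0 0 0 0.01 0 0.25 0.5 | 0 0 0 0 0 0.19 0.5 | 0 0 0 0 0 0 0.5 | 0 0 0 0 0 0 0.5 | 0 0 0 0 0 0 0' | python3 steer.py | grep -E 'eef|force';echo '0 0 0 0 0 0 0 | 0 0 0 0 0 0 0 | 0 0 0 0 0 -0.4 0 | 0 0 0 0 0 -0.4 0 | 0 0 0 0 0 -0.35 0' | python3 steer.py; echo '0 0 0 0.09 -0.384 0 0 | 0 0 0 0.09 -0.384 0 0 | 0 0 0 0.09 -0.384 0 0 | 0 0 0 0.09 -0.384 0 0 | 0 0 0 0.09 -0.384 0 0' | python3 steer.py|grep -E 'eef|open'; echo '0 0 0 0.09 -0.384 0 0 | 0 0 0 0.09 -0.384 0 0 | 0 0 0 0.09 -0.384 0 0 | 0 0 0 0.09 -0.384 0 0 | 0 0 0 0.09 -0.384 0 0' | python3 steer.py|grep -E 'eef|open'; echo '0 0 0 0 0 0.15 0 | 0 0 0 0 0 0.15 0 | 0 0 0 0 0 0 0' | python3 steer.py; python3 -c "
from h import *
tool([577.6,99.9,111],.09)"
```

```text
eef_pos: [526.0, -292.3, 32.8]
contact_force: [-2.3, 0.6, 10.0]
grasp_force: 20.9
clock: 20.9
eef_pos: [525.4, -292.1, 149.0]
tcp_rot: [3.141, -0.001, 0.091]
contact_force: [1.1, -0.2, 0.1]
opening: 0.345
grasp_force: 59.7
eef_pos: [553.0, -95.1, 147.8]
opening: 0.348
eef_pos: [580.3, 100.8, 147.7]
opening: 0.346
clock: 21.98
eef_pos: [578.7, 99.5, 115.0]
tcp_rot: [3.141, 0.002, 0.093]
contact_force: [-0.4, 0.2, -1.5]
opening: 0.345
grasp_force: 59.7
at [578.7  99.5 115. ] [3.141e+00 2.000e-03 9.300e-02] need rot [0.    0.002 0.003] shift(cur axes) [-1.1 -0.5  4. ]
shift in turned axes [-1.1 -0.5  4. ]
```

```bash
echo '0 0 0 0 0 0.02 0.55 | 0 0 0 0 0 0 0.55 | 0 0 0 0 0 0 0.55 | 0 0 0 0 0 -0.2 0.55 | 0 0 0 0 0 -0.12 0.55' | python3 steer.py | grep eef; echo '0 0 0 -0.046 0.385 0 0.55 | 0 0 0 -0.046 0.385 0 0.55 | 0 0 0 -0.046 0.385 0 0.55 | 0 0 0 -0.046 0.385 0 0.55 | 0 0 0 -0.046 0.385 0 0.55' | python3 steer.py | grep eef;echo '0 0 0 -0.046 0.385 0 0.55 | 0 0 0 -0.046 0.385 0 0.55 | 0 0 0 -0.046 0.385 0 0.55 | 0 0 0 -0.046 0.385 0 0.55 | 0 0 0 -0.046 0.385 0 0.5' | python3 steer.py|grep eef; echo '0 0 0 0 0 0.35 0.5 | 0 0 0 0 0 0.35 0.5 | 0 0 0 0 0 0 0.5 | 0 0 0 0 0 0 0.5' | python3 steer.py | grep eef; python3 -c "
from h import *
tool([*NUT[3],25],.09)
snap('wrist','k3')"
```

```text
eef_pos: [580.3, 98.1, 147.5]
eef_pos: [574.7, -97.4, 147.3]
eef_pos: [568.9, -291.7, 147.3]
eef_pos: [567.8, -288.9, 75.3]
at [ 567.8 -288.9   75.3] [-3.14e+00  3.00e-03  9.00e-02] need rot [-0.002  0.003  0.   ] shift(cur axes) [-0.2 -0.6 50.3]
shift in turned axes [-0.3 -0.6 50.3]
```

To row units: 26 mm is 0.26, 22 mm is 0.22.

```bash
echo '0 0 0 0 0 0.26 0.5 | 0 0 0 0 0 0.22 0.5 | 0 0 0 0 0 0 0.5 | 0 0 0 0 0 0 0.5 | 0 0 0 0 0 0 0' | python3 steer.py | grep -E 'eef|force';echo '0 0 0 0 0 0 0 | 0 0 0 0 0 0 0 | 0 0 0 0 0 -0.4 0 | 0 0 0 0 0 -0.4 0 | 0 0 0 0 0 -0.4 0' | python3 steer.py; echo '0 0 0 0.088 -0.386 0 0 | 0 0 0 0.088 -0.386 0 0 | 0 0 0 0.088 -0.386 0 0 | 0 0 0 0.088 -0.386 0 0 | 0 0 0 0.088 -0.386 0 0' | python3 steer.py|grep -E 'eef|open'; echo '0 0 0 0.088 -0.386 0 0 | 0 0 0 0.088 -0.386 0 0 | 0 0 0 0.088 -0.386 0 0 | 0 0 0 0.088 -0.386 0 0 | 0 0 0 0.088 -0.386 0 0' | python3 steer.py|grep -E 'eef|open'; echo '0 0 0 0 0 0.15 0 | 0 0 0 0 0 0.15 0 | 0 0 0 0 0 0 0' | python3 steer.py; python3 -c "
from h import *
tool([620.4,104.2,111],.09)"
```

```text
eef_pos: [570.4, -289.3, 30.3]
contact_force: [-1.1, 1.3, 0.4]
grasp_force: 0.3
clock: 24.45
eef_pos: [569.1, -288.9, 150.8]
tcp_rot: [3.141, -0.001, 0.091]
contact_force: [0.8, -0.5, -0.7]
opening: 0.336
grasp_force: 59.7
eef_pos: [596.0, -91.2, 150.3]
opening: 0.331
eef_pos: [622.3, 105.6, 150.3]
opening: 0.333
clock: 25.53
eef_pos: [620.7, 104.4, 117.4]
tcp_rot: [3.141, 0.001, 0.093]
contact_force: [-1.1, -0.1, -0.5]
opening: 0.33
grasp_force: 59.7
at [620.7 104.4 117.4] [3.141e+00 1.000e-03 9.300e-02] need rot [0.    0.001 0.003] shift(cur axes) [-0.3  0.2  6.4]
shift in turned axes [-0.3  0.2  6.4]
```

To row units: -20 mm is -0.2, -15 mm is -0.15.

```bash
echo '0 0 0 0 0 0.04 0.55 | 0 0 0 0 0 0 0.55 | 0 0 0 0 0 0 0.55 | 0 0 0 0 0 -0.2 0.55 | 0 0 0 0 0 -0.15 0.55' | python3 steer.py | grep eef; echo '0 0 0 -0.048 0.386 0 0.55 | 0 0 0 -0.048 0.386 0 0.55 | 0 0 0 -0.048 0.386 0 0.55 | 0 0 0 -0.048 0.386 0 0.55 | 0 0 0 -0.048 0.386 0 0.55' | python3 steer.py | grep eef;echo '0 0 0 -0.048 0.386 0 0.55 | 0 0 0 -0.048 0.386 0 0.55 | 0 0 0 -0.048 0.386 0 0.55 | 0 0 0 -0.048 0.386 0 0.55 | 0 0 0 -0.048 0.386 0 0.5' | python3 steer.py|grep eef; echo '0 0 0 0 0 0.35 0.5 | 0 0 0 0 0 0.35 0.5 | 0 0 0 0 0 0 0.5 | 0 0 0 0 0 0 0.5' | python3 steer.py | grep eef; python3 -c "
from h import *
tool([*NUT[4],26],.09)"
echo '0 0 0 0 0 0.26 0.5 | 0 0 0 0 0 0.22 0.5 | 0 0 0 0 0 0 0.5 | 0 0 0 0 0 0 0.5 | 0 0 0 0 0 0 0' | python3 steer.py | grep -E 'eef|force';echo '0 0 0 0 0 0 0 | 0 0 0 0 0 0 0 | 0 0 0 0 0 -0.4 0 | 0 0 0 0 0 -0.4 0 | 0 0 0 0 0 -0.4 0' | python3 steer.py; python3 -c "
from h import *
tool([628.8,20.6,150],.09)"
```

```text
eef_pos: [621.7, 102.8, 150.0]
eef_pos: [615.3, -93.3, 150.2]
eef_pos: [608.5, -288.1, 150.2]
eef_pos: [607.4, -285.4, 78.1]
at [ 607.4 -285.4   78.1] [-3.14e+00  3.00e-03  9.00e-02] need rot [-0.002  0.003 -0.   ] shift(cur axes) [ 0.7 -0.8 52.1]
shift in turned axes [ 0.6 -0.8 52.1]
eef_pos: [610.2, -285.7, 33.5]
contact_force: [-2.6, 2.2, 14.2]
grasp_force: 32.9
clock: 27.95
eef_pos: [608.9, -285.3, 153.8]
tcp_rot: [3.141, -0.001, 0.091]
contact_force: [1.1, -0.4, -1.4]
opening: 0.353
grasp_force: 59.5
at [ 608.9 -285.3  153.8] [ 3.141e+00 -1.000e-03  9.100e-02] need rot [ 0.    -0.001  0.001] shift(cur axes) [  47.6 -302.8    3.7]
shift in turned axes [  47.3 -302.9    3.8]
```

To row units: -37.8 mm is -0.378, 6 mm is 0.06.

```bash
echo '0 0 0 0.06 -0.378 0 0 | 0 0 0 0.06 -0.378 0 0 | 0 0 0 0.06 -0.378 0 0 | 0 0 0 0.06 -0.378 0 0 | 0 0 0 0.06 -0.378 0 0' | python3 steer.py|grep -E 'eef|open'; echo '0 0 0 0.06 -0.378 0 0 | 0 0 0 0.06 -0.378 0 0 | 0 0 0 0.06 -0.378 0 0 | 0 0 0 0 0 0.18 0 | 0 0 0 0 0 0.18 0' | python3 steer.py|grep -E 'eef|open'; echo '0 0 0 0 0 0.02 0 | 0 0 0 0 0 0 0 | 0 0 0 0 0 0 0.55 | 0 0 0 0 0 0 0.55 | 0 0 0 0 0 0 0.55' | python3 steer.py; echo '0 0 0 -0.058 0.376 -0.2 0.55 | 0 0 0 -0.058 0.376 -0.16 0.55 | 0 0 0 -0.058 0.376 0 0.55 | 0 0 0 -0.058 0.376 0 0.55 | 0 0 0 -0.058 0.376 0 0.55' | python3 steer.py | grep eef;echo '0 0 0 -0.058 0.376 0 0.55 | 0 0 0 -0.058 0.376 0 0.55 | 0 0 0 -0.058 0.376 0 0.55 | 0 0 0 -0.058 0.376 0 0.55 | 0 0 0 -0.058 0.376 0 0.5' | python3 steer.py|grep eef; echo '0 0 0 0 0 0.35 0.5 | 0 0 0 0 0 0.35 0.5 | 0 0 0 0 0 0 0.5 | 0 0 0 0 0 0 0.5' | python3 steer.py | grep eef; python3 -c "
from h import *
tool([*NUT[9],26],.09);snap('scene','k9')"
```

```text
eef_pos: [622.2, -92.9, 153.3]
opening: 0.355
eef_pos: [631.2, 23.0, 117.8]
opening: 0.354
clock: 29.2
eef_pos: [630.0, 19.6, 114.2]
tcp_rot: [3.141, -0.002, 0.09]
contact_force: [-0.4, -0.4, -0.6]
opening: 0.551
grasp_force: 0.0
eef_pos: [617.6, -170.8, 149.7]
eef_pos: [605.2, -360.9, 149.2]
eef_pos: [604.2, -358.1, 77.1]
at [ 604.2 -358.1   77.1] [-3.139e+00  3.000e-03  9.000e-02] need rot [-0.002  0.003  0.   ] shift(cur axes) [ 1.2  1.1 51.1]
shift in turned axes [ 1.   1.  51.1]
```

To row units: 1 mm is 0.01, 26 mm is 0.26.

```bash
echo '0 0 0 0.01 0.01 0.26 0.5 | 0 0 0 0 0 0.21 0.5 | 0 0 0 0 0 0 0.5 | 0 0 0 0 0 0 0.5 | 0 0 0 0 0 0 0' | python3 steer.py | grep -E 'eef|force';echo '0 0 0 0 0 0 0 | 0 0 0 0 0 0 0 | 0 0 0 0 0 -0.4 0 | 0 0 0 0 0 -0.4 0 | 0 0 0 0 0 -0.4 0' | python3 steer.py; echo '0 0 0 -0.072 -0.375 0 0 | 0 0 0 -0.072 -0.375 0 0 | 0 0 0 -0.072 -0.375 0 0 | 0 0 0 -0.072 -0.375 0 0 | 0 0 0 -0.072 -0.375 0 0' | python3 steer.py|grep -E 'eef|open'; echo '0 0 0 -0.072 -0.375 0 0 | 0 0 0 -0.072 -0.375 0 0 | 0 0 0 -0.072 -0.375 0 0 | 0 0 0 -0.072 -0.375 0 0 | 0 0 0 -0.072 -0.375 0 0' | python3 steer.py|grep -E 'eef|open'; echo '0 0 0 0 0 0.18 0 | 0 0 0 0 0 0.18 0 | 0 0 0 0 0 0 0' | python3 steer.py; python3 -c "
from h import *
tool([499.4,7.6,111],.09)"
```

```text
eef_pos: [608.1, -359.8, 33.9]
contact_force: [-0.7, 0.7, 0.4]
grasp_force: 0.1
clock: 31.25
eef_pos: [606.6, -359.2, 153.6]
tcp_rot: [3.141, -0.0, 0.091]
contact_force: [0.3, -0.1, -0.4]
opening: 0.326
grasp_force: 59.4
eef_pos: [553.6, -174.5, 152.9]
opening: 0.324
eef_pos: [500.8, 9.2, 152.7]
opening: 0.326
clock: 32.33
eef_pos: [499.8, 8.5, 114.3]
tcp_rot: [-3.142, 0.002, 0.093]
contact_force: [-0.5, -0.3, -1.2]
opening: 0.327
grasp_force: 59.4
at [499.8   8.5 114.3] [-3.142e+00  2.000e-03  9.300e-02] need rot [-0.     0.002  0.003] shift(cur axes) [-0.5  0.8  3.3]
shift in turned axes [-0.5  0.8  3.3]
```

To row units: 1 mm is 0.01, -20 mm is -0.2.

```bash
echo '0 0 0 0 0 0.01 0.55 | 0 0 0 0 0 0 0.55 | 0 0 0 0 0 0 0.55 | 0 0 0 0 0 -0.2 0.55 | 0 0 0 0 0 -0.15 0.55' | python3 steer.py | grep eef; echo '0 0 0 0.035 0.374 0 0.55 | 0 0 0 0.035 0.374 0 0.55 | 0 0 0 0.035 0.374 0 0.55 | 0 0 0 0.035 0.374 0 0.55 | 0 0 0 0.035 0.374 0 0.55' | python3 steer.py | grep eef;echo '0 0 0 0.035 0.374 0 0.55 | 0 0 0 0.035 0.374 0 0.55 | 0 0 0 0.035 0.374 0 0.55 | 0 0 0 0.035 0.374 0 0.55 | 0 0 0 0.035 0.374 0 0.5' | python3 steer.py|grep eef; echo '0 0 0 0 0 0.35 0.5 | 0 0 0 0 0 0.35 0.5 | 0 0 0 0 0 0 0.5 | 0 0 0 0 0 0 0.5' | python3 steer.py | grep eef; python3 -c "
from h import *
tool([*NUT[8],28],.09)"
echo '0 0 0 0 0 0.26 0.5 | 0 0 0 0 0 0.21 0.5 | 0 0 0 0 0 0 0.5 | 0 0 0 0 0 0 0.5 | 0 0 0 0 0 0 0' | python3 steer.py | grep -E 'eef|force';echo '0 0 0 0 0 0 0 | 0 0 0 0 0 0 0 | 0 0 0 0 0 -0.4 0 | 0 0 0 0 0 -0.4 0 | 0 0 0 0 0 -0.4 0' | python3 steer.py; python3 -c "
from h import *
tool([542.2,11.9,150],.09); snap('scene','k8')"
```

```text
eef_pos: [501.1, 7.1, 150.4]
eef_pos: [535.8, -179.5, 150.5]
eef_pos: [569.7, -364.5, 150.4]
eef_pos: [568.3, -361.5, 78.4]
at [ 568.3 -361.5   78.4] [-3.139e+00  3.000e-03  9.000e-02] need rot [-0.002  0.003 -0.   ] shift(cur axes) [ 0.1 -0.2 50.4]
shift in turned axes [-0.  -0.3 50.4]
eef_pos: [571.1, -362.3, 34.9]
contact_force: [-0.9, 1.6, 9.8]
grasp_force: 20.0
clock: 34.75
eef_pos: [569.9, -361.6, 155.5]
tcp_rot: [3.141, -0.001, 0.091]
contact_force: [-0.1, -1.2, 0.1]
opening: 0.344
grasp_force: 59.4
at [ 569.9 -361.6  155.5] [ 3.141e+00 -1.000e-03  9.100e-02] need rot [ 0.001 -0.001  0.001] shift(cur axes) [   6.3 -374.5    5.3]
shift in turned axes [   5.9 -374.5    5.5]
```

To row units: -37.4 mm is -0.374, 0.8 mm is 0.008.

```bash
echo '0 0 0 0.008 -0.374 0 0 | 0 0 0 0.008 -0.374 0 0 | 0 0 0 0.008 -0.374 0 0 | 0 0 0 0.008 -0.374 0 0 | 0 0 0 0.008 -0.374 0 0' | python3 steer.py|grep -E 'eef|open'; echo '0 0 0 0.008 -0.374 0 0 | 0 0 0 0.008 -0.374 0 0 | 0 0 0 0.008 -0.374 0 0 | 0 0 0 0.008 -0.374 0 0 | 0 0 0 0.008 -0.374 0 0' | python3 steer.py|grep -E 'eef|open'; echo '0 0 0 0 0 0.2 0 | 0 0 0 0 0 0.2 0 | 0 0 0 0 0 0 0 | 0 0 0 0 0 0 0.55 | 0 0 0 0 0 0 0.55' | python3 steer.py; echo '0 0 0 0 0 0 0.55 | 0 0 0 0 0 -0.2 0.55 | 0 0 0 0 0 -0.25 0.55 | 0 0 0 -0.1 0.36 -0.25 0.55 | 0 0 0 -0.1 0.36 0 0.55' | python3 steer.py| grep eef;  echo '0 0 0 0 0 0 0.55 | 0 0 0 0 0 0 0.55 | 0 0 0 0 0 0 0.55 | 0 0 0 0 0 0 0.55' | python3 steer.py; python3 - <<'E'
from h import *
print(r.sense()['eef_pos'])
snap('wrist','d1'); p=np.load('pics/d1.npy',allow_pickle=True).item(); col=cv2.imread('pics/d1_full.png')
# rectify dial at z=66, 5 px/mm, up=+x left=+y
C=np.array([606.3,-94.9]); s=np.linspace(56,-56,400); gx,gy=np.meshgrid(s,s,indexing='ij')
P=np.c_[(C[0]+gx).ravel(),(C[1]+gy).ravel(),np.full(gx.size,66.)]
T=cv2.remap(col,proj('wrist',P,p).astype(np.float32).reshape(400,400,2),None,cv2.INTER_CUBIC)
o=cv2.resize(col,(400,300))
cv2.imwrite('pics/d1m.png',np.hstack([T,cv2.copyMakeBorder(o,0,100,0,0,cv2.BORDER_CONSTANT)]))
g=cv2.cvtColor(T,cv2.COLOR_BGR2GRAY).astype(np.float32)
a=np.radians(np.arange(0,360,3)) # clockwise from -x in world
for R0,R1 in [(15,28),(30,40),(41,44)]:
    R=np.linspace(R0,R1,14)*400/112
    xs=199.5-np.outer(np.sin(a),R); ys=199.5+np.outer(np.cos(a),R)
    v=cv2.remap(g,xs.astype(np.float32),ys.astype(np.float32),cv2.INTER_LINEAR).mean(1)
    k=np.argsort(v)[:12]; print(R0,[(int(np.degrees(a[i])),int(v[i])) for i in sorted(k)],int(np.median(v)))
E
```

```text
eef_pos: [557.2, -173.8, 154.4]
opening: 0.342
eef_pos: [544.3, 13.3, 154.4]
opening: 0.341
clock: 36.05
eef_pos: [544.7, 11.3, 113.8]
tcp_rot: [3.141, -0.002, 0.09]
contact_force: [-0.2, -0.9, -0.2]
opening: 0.552
grasp_force: 0.0
eef_pos: [534.1, -59.6, 185.9]
clock: 36.8
eef_pos: [531.0, -58.9, 180.5]
tcp_rot: [-3.141, -0.0, 0.091]
contact_force: [-0.0, -1.0, -0.2]
opening: 0.546
grasp_force: 0.0
[530.99708101 -58.92971053 180.53435443]
15 [(14, 168), (54, 168), (75, 168), (126, 153), (129, 77), (132, 58), (135, 53), (138, 147), (162, 143), (165, 159), (315, 168), (318, 168)] 169
30 [(29, 159), (93, 155), (126, 84), (129, 83), (132, 61), (135, 57), (159, 145), (165, 77), (168, 77), (171, 76), (192, 158), (357, 153)] 169
41 [(59, 109), (93, 83), (126, 62), (129, 63), (132, 62), (135, 69), (153, 98), (159, 82), (165, 76), (168, 62), (171, 61), (180, 94)] 169
```

Needle reads ~133° clockwise in world axes, tabs at ~127° and ~168°: just inside the lower limit with 7 nuts. One more nut should bring it near the middle (~153° against 148°).

Careful with the scale: shifts go in units of 100 mm. That gives: 38.2 mm is 0.382, -4.2 mm is -0.042.

```bash
echo '0 0 0 -0.042 0.382 0 0.55 | 0 0 0 -0.042 0.382 0 0.55 | 0 0 0 -0.042 0.382 0 0.55 | 0 0 0 -0.042 0.382 0 0.55 | 0 0 0 -0.042 0.382 0 0.55' | python3 steer.py | grep eef;echo '0 0 0 -0.042 0.382 0 0.55 | 0 0 0 -0.042 0.382 0 0.55 | 0 0 0 -0.042 0.382 0 0.5 | 0 0 0 0 0 0.35 0.5 | 0 0 0 0 0 0.35 0.5' | python3 steer.py|grep eef; echo '0 0 0 0 0 0.32 0.5 | 0 0 0 0 0 0 0.5 | 0 0 0 0 0 0 0.5' | python3 steer.py | grep eef; python3 -c "
from h import *
tool([*NUT[7],29],.09)"
echo '0 0 0 0 0 0.26 0.5 | 0 0 0 0 0 0.21 0.5 | 0 0 0 0 0 0 0.5 | 0 0 0 0 0 0 0.5 | 0 0 0 0 0 0 0' | python3 steer.py | grep -E 'eef|force';echo '0 0 0 0 0 0 0 | 0 0 0 0 0 0 0 | 0 0 0 0 0 -0.4 0 | 0 0 0 0 0 -0.4 0 | 0 0 0 0 0 -0.4 0' | python3 steer.py; python3 -c "
from h import *
tool([586,16.3,150],.09)"
```

```text
eef_pos: [527.5, -252.2, 180.1]
eef_pos: [526.9, -369.4, 111.1]
eef_pos: [524.5, -365.3, 76.8]
at [ 524.5 -365.3   76.8] [-3.139e+00  3.000e-03  9.200e-02] need rot [-0.003  0.003  0.002] shift(cur axes) [ 0.9  1.2 47.8]
shift in turned axes [ 0.7  1.1 47.8]
eef_pos: [526.6, -367.2, 33.8]
contact_force: [0.3, 0.9, -0.3]
grasp_force: 0.5
clock: 38.77
eef_pos: [525.2, -366.6, 154.1]
tcp_rot: [3.141, -0.0, 0.091]
contact_force: [1.2, -0.3, -0.4]
opening: 0.325
grasp_force: 58.6
at [ 525.2 -366.6  154.1] [ 3.141 -0.     0.091] need rot [ 0.    -0.     0.001] shift(cur axes) [  95.3 -375.8    4. ]
shift in turned axes [  95.  -375.9    4.1]
```

```bash
echo '0 0 0 0.095 -0.376 0 0 | 0 0 0 0.095 -0.376 0 0 | 0 0 0 0.095 -0.376 0 0 | 0 0 0 0.095 -0.376 0 0 | 0 0 0 0.095 -0.376 0 0' | python3 steer.py|grep -E 'eef|open'; echo '0 0 0 0.095 -0.376 0 0 | 0 0 0 0.095 -0.376 0 0 | 0 0 0 0.095 -0.376 0 0 | 0 0 0 0.095 -0.376 0 0 | 0 0 0 0.095 -0.376 0 0' | python3 steer.py|grep -E 'eef|open'; echo '0 0 0 0 0 0.2 0 | 0 0 0 0 0 0.2 0 | 0 0 0 0 0 0 0 | 0 0 0 0 0 0 0.55 | 0 0 0 0 0 0 0.55' | python3 steer.py; echo '0 0 0 0 0 0 0.55 | 0 0 0 0 0 -0.2 0.55 | 0 0 0 0 0 -0.25 0.55 | 0 0 0 -0.25 0.33 -0.25 0.55 | 0 0 0 -0.25 0.33 -0.3 0.55' | python3 steer.py| grep eef;  echo '0 0 0 -0.22 0 -0.3 0.55 | 0 0 0 -0.22 0 -0.3 0.55 | 0 0 0 0 0 0 0.55 | 0 0 0 0 0 0 0.55 | 0 0 0 0 0 0 0.55' | python3 steer.py; cat > dial.py <<'E'
from h import *
import sys
f=sys.argv[1]
snap('wrist',f); p=np.load(f'pics/{f}.npy',allow_pickle=True).item(); col=cv2.imread(f'pics/{f}_full.png')
C=np.array([606.3,-94.9]); s=np.linspace(56,-56,400); gx,gy=np.meshgrid(s,s,indexing='ij')
P=np.c_[(C[0]+gx).ravel(),(C[1]+gy).ravel(),np.full(gx.size,66.)]
T=cv2.remap(col,proj('wrist',P,p).astype(np.float32).reshape(400,400,2),None,cv2.INTER_CUBIC)
T=cv2.resize(T,(300,300)); sc=r.grab_frame('side')[:,:,::-1]; sc=cv2.resize(sc[140:480,190:460],None,fx=.882,fy=.882)
o=cv2.resize(col,(500,375))
cv2.imwrite(f'pics/{f}m.png',np.hstack([np.vstack([T,cv2.resize(sc,(300,300))]),cv2.copyMakeBorder(o,0,225,0,0,cv2.BORDER_CONSTANT)]))
E
python3 dial.py d2
```

```text
eef_pos: [556.0, -173.7, 153.5]
opening: 0.329
eef_pos: [586.4, 18.3, 153.4]
opening: 0.325
clock: 40.02
eef_pos: [586.4, 16.1, 113.0]
tcp_rot: [3.141, -0.002, 0.09]
contact_force: [0.4, 0.0, 0.5]
opening: 0.553
grasp_force: 0.0
eef_pos: [549.1, -42.9, 204.2]
clock: 40.85
eef_pos: [505.4, -46.9, 263.2]
tcp_rot: [3.141, -0.002, 0.09]
contact_force: [0.3, -0.9, -0.8]
opening: 0.55
grasp_force: 0.0
```

View pics/d2m.png

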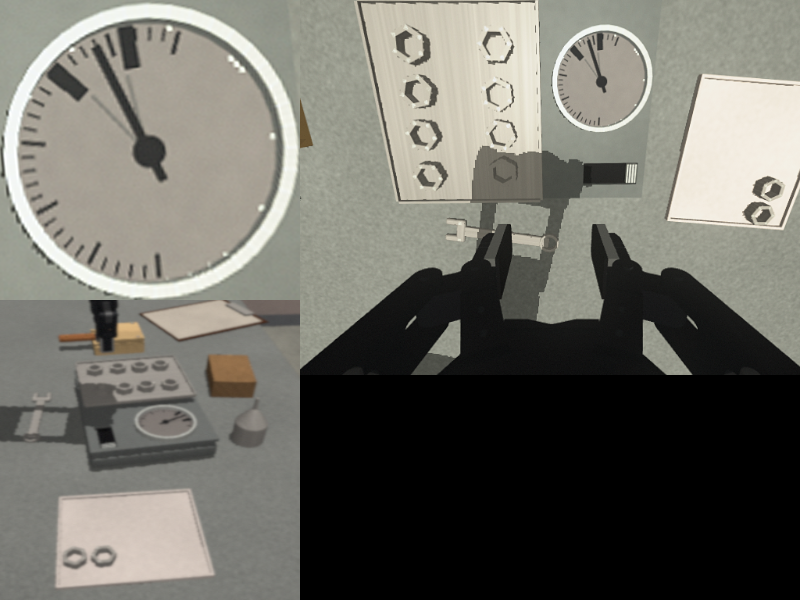

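The needle stands between the limit hands (about 4° from their middle). Eight nuts are in the pan, two in the tray, the lock is at its end stop, and the scraper is in the block. Handing in.

```bash
echo '0 0 0 0 0 0 0.55 | 0 0 0 0 0 0 0.55 | 0 0 0 0 0 0 0.55' | python3 steer.py | grep force; python3 -c "
from rig import r
print(r.sign_off())"
```

```text
contact_force: [0.0, -0.8, -0.0]
grasp_force: 0.0
the job is handed in; nothing more can be done
None
```

I handed the job in; no verdict came back. In the last picture the scraper is in the block's slot, the transit lock is at its released end, and the needle rests between the limit hands, with eight nuts in the pan and two left in the tray.

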